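# Cover the filling containers

### The job

The washed filling containers stand open on the pasta bench: cover each of the four with its own lid, the one of its shape and size, dropped fully home and lying level on the rim all round. Leave the containers where they stand, and do not shift or topple the spice jar and the ravioli stamp among them.

Things in the scene. Friction and masses are not known exactly. Their poses are not given: they have to be found in the camera images.
- container_small_round: Open, empty stainless steel container, loose on the bench, round, mouth 80 mm across, 92 mm across over its rim, 65 mm high, rim 6 mm wide, about 0.35 kg. Origin: centre of its underside, on the bench; z up.
- container_large_round: Open, empty stainless steel container, loose on the bench, round, mouth 115 mm across, 127 mm across over its rim, 65 mm high, rim 6 mm wide, about 0.35 kg. Origin: centre of its underside, on the bench; z up.
- container_square: Open, empty stainless steel container, loose on the bench, square with rounded corners, mouth 90 x 90 mm, 102 x 102 mm over its rim, sides along its own x and y, 65 mm high, rim 6 mm wide, about 0.35 kg. Origin: centre of its underside, on the bench; z up.
- container_oblong: Open, empty stainless steel container, loose on the bench, oblong with rounded corners, mouth 125 mm along its own x by 78 mm along y, 137 x 90 mm over its rim, 65 mm high, rim 6 mm wide, about 0.35 kg. Origin: centre of its underside, on the bench; z up.
- lid_small_round: Steel lid, round, 94 mm across, 0.14 kg. Origin: centre of its underside, z up. A tapered plug (4 mm clear of the mouth at its top) is 9 mm deep; 3 mm flange above it, top at 12 to 13.5 mm. Bar handle on two posts in the middle: 56 mm along own x, 10 mm thick, 14 mm high, its middle 38 mm above the origin. Seated: origin 56 mm above the container's; any turn.
- lid_large_round: Steel lid, round, 129 mm across, 0.14 kg. Origin: centre of its underside, z up. A tapered plug (4 mm clear of the mouth at its top) is 9 mm deep; 3 mm flange above it, top at 12 to 13.5 mm. Bar handle on two posts in the middle: 56 mm along own x, 10 mm thick, 14 mm high, its middle 38 mm above the origin. Seated: origin 56 mm above the container's; any turn.
- lid_square: Steel lid, square, 104 x 104 mm, sides along own x, y, 0.14 kg. Origin: centre of its underside, z up. A tapered plug (4 mm clear of the mouth at its top) is 9 mm deep; 3 mm flange above it, top at 12 to 13.5 mm. Bar handle on two posts in the middle: 56 mm along own x, 10 mm thick, 14 mm high, its middle 38 mm above the origin. Seated: origin 56 mm above the container's; any quarter turn.
- lid_oblong: Steel lid, oblong, 139 mm along own x, 92 mm along y, 0.14 kg. Origin: centre of its underside, z up. A tapered plug (4 mm clear of the mouth at its top) is 9 mm deep; 3 mm flange above it, top at 12 to 13.5 mm. Bar handle on two posts in the middle: 56 mm along own x, 10 mm thick, 14 mm high, its middle 38 mm above the origin. Seated: origin 56 mm above the container's; either way round.
- jar: Small amber glass spice jar with a steel cap, 44 mm across, 62 mm high, standing among the containers; leave it. Origin: centre of its underside; z up.
- stamp: Ravioli stamp: fluted brass cutter 62 mm across, 18 mm high, with a turned wooden handle, 73 mm high in all, standing among the containers; leave it. Origin: centre of its underside; z up.
Not all that is in view belongs to the job. What is shaped like the lid_square but blue or red is not meant.

How it is judged:
By the outcome, as a careful person would: the job done as asked, in the order asked, and still so for the second after the job is handed in, with the robot touching nothing.
It also fails if it takes over 99 s, if anything falls off the work surface, if the arm or the gripper's body presses on something with over 40 N, if the wrist force passes 120 N, or if a joint passes its speed limit or range.

### The arm

A 7-joint arm with a two-finger parallel gripper is mounted at the origin on the work surface. World frame = base frame: x ahead of the robot, y to its left, z up, the work surface at z = 0. Lengths are in m, angles in rad, forces in N, time in s.
With the tool pointing down it reaches from about 0.4 to 0.85 m from the base axis. Payload 10.4 kg.
Tool frame: the origin (TCP) lies between the finger pads; the fingertips stand tip_extent ahead of it and the grasp point (between the pads) lies 2 mm behind it (tip_extent is the distance from the TCP to the fingertips, in m); z points along the fingers, y is the direction in which the jaws open and shut (so a half turn about z gives the same grasp; the last joint's range is limited). The gripper opens to 87 mm and grips with 3 to 60 N. Pads are 19 mm wide; open, the fingers measure 117 mm over their backs; the gripper's body (75 mm by 190 mm) begins 51 mm behind the grasp point.
Start: joints at [-1.318, 0.332, -0.065, 1.46, 0.022, 1.35, -0.088], TCP at [0.17, 0.601, 0.24] pointing down, gripper open.
Joint ranges: [-2.6, 2.6], [-0.5, 2.12], [-1.47, 1.34], [0.16, 2.42], [-1.27, 4.41], [0.06, 2.06], [-2.6, 2.6]. Speed limits (rad/s): [2.22, 2.22, 2.79, 2.79, 3.14, 3.14, 3.14].

### API

Orientations are given as a unit quaternion [x, y, z, w].
In Python, from bench import read_state, camera, camera_params, close_job, tip_extent gives the robot as it stands. The module is installed in compiled form; this text tells all that it offers.
- The arm moves only by the tool send_rows, never from a script. Its argument "steps" is a list of rows, each a list of 7 numbers: the turn, a rotation vector about the tool's x, y, z in degrees, then the shift along the tool's x, y, z in m, then the gripper's target within -1 to 1 (shut at 1, half-way at 0, fully open at -1). In form: [[ax, ay, az, x, y, z, jaw], ...]. A call has exactly 10 rows; each row shifts and turns the pose as measured when the row begins, along the tool's axes as they then stand; what a row does not reach is not made up. A row lasts 1/10 s, in which the tool goes at most 50 mm and 8.59 degrees, less where a joint would pass 70% of its speed; a pose out of reach is approached as far as the arm can. A call with a gripper value outside its range is refused whole. The fingers move at their own pace and stop on an object; "force" is the grip in N (left out, the last holds). Time passes only in rows, so rows that do not move let the fingers close, or fill a call up. It gives the time, the measured TCP pose, the force and the opening at its end, in the units of the state.
- read_state(): the state, without advancing time (a new reading comes with each control period).
- camera(name): name is "scene" or "top" or "wrist"; returns (picture, depth): 400x640x3 uint8, blue, green, red; 400x640 float32, m along the optical axis (not along the pixel's ray), 0 where there is no reading.
- camera_params(name): a dict with "camera_matrix" (3x3 intrinsics, pixels), "dist" ([k1, k2, p1, p2, k3] as OpenCV has them; the pictures are not rectified), "world_from_camera" (4x4, takes a point from camera to world coordinates). Camera axes: x right, y down, z forward; pixel columns grow to the right and rows downward; lengths in m; the calibration is good to about 2 mm. A picture is of the moment at which its call begins: read the wrist's pose just before it. camera_params takes no time and is no camera call; for the wrist camera it gives the pose at the moment of the call.
- close_job(): hands the job in, once; it reports no verdict.
The state is a dict: "time": time; "joint_positions": joint angles; "joint_vel": joint speeds; "joint_torque": joint torques, N m; "ee_pos": TCP position; "eef_rot": TCP orientation; "ft_force": force on the tool from outside, world axes, zero at the start; "torque": the same for the moment, N m; "width": finger opening in m.
Only numpy, scipy, OpenCV 4.12 (cv2) and the standard library are available. Lean on these libraries where they do the work, as an engineer would, in place of code of your own. Each camera call takes 0.05 s, during which the arm holds its last target.

## Working session

There is one attempt and no reset: what is moved stays moved. The work goes in short steps, Python scripts to look and compute and a tool call to move; the robot and the scene stay as the last step left them, time stands still between calls to the robot, and variables do not carry over. Pictures are saved under pics/ and viewed, and the job is handed in when it is done.

Besides the shell and the picture viewer there is one more tool, called after "Emit:" by a JSON object that holds its "method" and its "body", one argument or row to a line. send_rows: Moves the arm, as the interface text tells. Its arguments: {"type":"object","properties":{"steps":{"type":"array"},"force":{"type":"number"}},"required":["steps"]}

```bash
mkdir -p pics; ls; python3 - <<'E'
from bench import *
import cv2,numpy as np
print(read_state(), tip_extent)
for n in ["scene","top","wrist"]:
    p,d=camera(n); cv2.imwrite(f"pics/{n}0.png",p); np.save(f"pics/{n}0d.npy",d)
    c=camera_params(n); print(n,c)
E
```

```text
pics
{'time': 0.0, 'joint_positions': array([-1.3176251 ,  0.3328971 , -0.0646998 ,  1.46093015,  0.02164417,
        1.34991792, -0.08850526]), 'joint_vel': array([ 0.00013592,  0.00134397, -0.00170085,  0.00129405,  0.00090475,
       -0.0002912 ,  0.00184523]), 'joint_torque': array([-2.75783659e-04, -6.23248529e+01,  2.47785717e-02, -3.89922881e+01,
       -6.12023799e-02,  3.93768889e-02,  1.69224568e-04]), 'ee_pos': array([0.17010038, 0.60102859, 0.23874352]), 'eef_rot': array([ 1.37436683e-01,  9.90510287e-01, -7.26520775e-04, -4.50334081e-05]), 'ft_force': array([ 0.63493682,  0.07388838, -0.31390777]), 'torque': array([ 0.00677515, -0.00543581, -0.02774979]), 'width': 0.08711210388185474} 0.017
scene {'camera_matrix': array([[506.39248683,   0.        , 318.55260299],
       [  0.        , 506.39248683, 201.9609213 ],
       [  0.        ,   0.        ,   1.        ]]), 'dist': array([-0.12603778,  0.        ,  0.        ,  0.        ,  0.        ]), 'world_from_camera': array([[-0.30686301,  0.64501757, -0.69984815,  1.41306551],
       [ 0.95175115,  0.20966585, -0.2240758
[... 590 characters left out ...]
 1.21939634],
       [ 0.        ,  0.        ,  0.        ,  1.        ]])}
wrist {'camera_matrix': array([[331.92488718,   0.        , 323.079421  ],
       [  0.        , 331.92488718, 199.24801525],
       [  0.        ,   0.        ,   1.        ]]), 'dist': array([-0.04164825,  0.        ,  0.        ,  0.        ,  0.        ]), 'world_from_camera': array([[ 2.72466087e-01,  9.25919104e-01,  2.61602838e-01,
         9.80569024e-02],
       [ 9.62165221e-01, -2.62042459e-01, -7.46447323e-02,
         6.20513639e-01],
       [-5.63932577e-04,  2.72043311e-01, -9.62284843e-01,
         3.84613445e-01],
       [ 0.00000000e+00,  0.00000000e+00,  0.00000000e+00,
         1.00000000e+00]])}
```

View pics/top0.png

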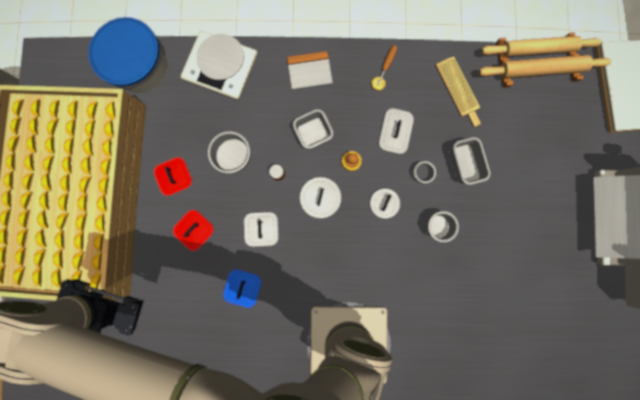

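View pics/scene0.png

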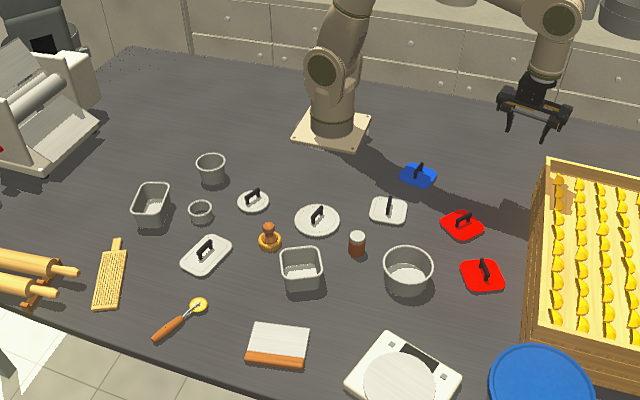

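View pics/wrist0.png

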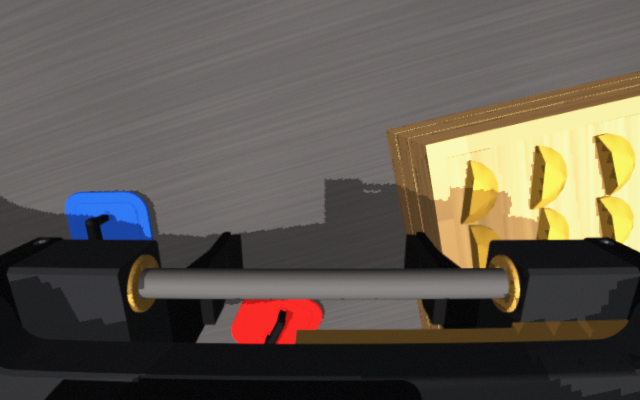

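```bash
cat > h.py <<'E'
from bench import *
import cv2,numpy as np
def cloud(d,c):
    K,D,T=c["camera_matrix"],c["dist"],c["world_from_camera"]
    v,u=np.mgrid[0:400,0:640].astype(np.float64)
    n=cv2.undistortPoints(np.stack([u.ravel(),v.ravel()],1)[:,None],K,D)[:,0]
    z=d.ravel()
    P=np.c_[n*z[:,None],z]@T[:3,:3].T+T[:3,3]
    P[z==0]=np.nan
    return P.reshape(400,640,3)
def ray(uv,z,c):
    K,D,T=c["camera_matrix"],c["dist"],c["world_from_camera"]
    n=cv2.undistortPoints(np.array(uv,float).reshape(-1,1,2),K,D)[:,0]
    r=np.c_[n,np.ones(len(n))]@T[:3,:3].T
    return T[:3,3]+r*((z-T[2,3])/r[:,2:])
E
python3 - <<'E'
from h import *
p=cv2.imread("pics/top0.png");d=np.load("pics/top0d.npy")
c=camera_params("top");P=cloud(d,c);z=P[...,2]
print("bench z",np.nanmedian(z[250:270,420:600]),np.nanstd(z[250:270,420:600]))
hm=np.clip(np.nan_to_num(z)/0.1*255,0,255).astype(np.uint8)
o=cv2.applyColorMap(hm,cv2.COLORMAP_JET)[90:310,130:510]
cv2.imwrite("pics/h.png",cv2.resize(o,None,fx=2,fy=2,interpolation=0))
cv2.imwrite("pics/t2.png",cv2.resize(p[90:310,130:510],None,fx=2,fy=2))
E
```

```text
bench z 0.0004390521786956647 0.0066087047668661756
```

View pics/h.png

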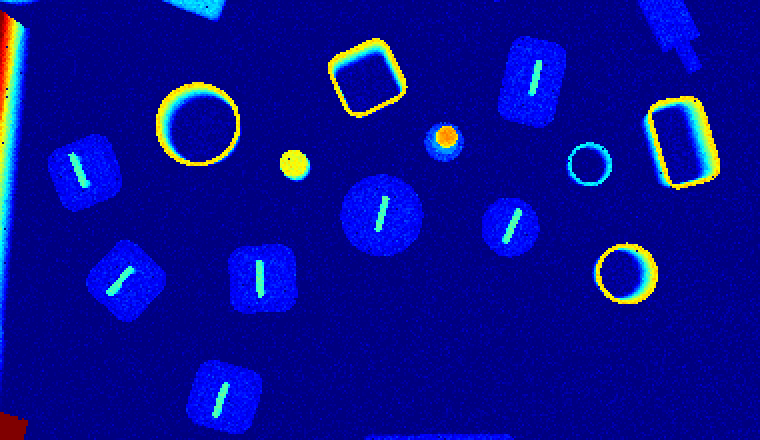

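View pics/t2.png

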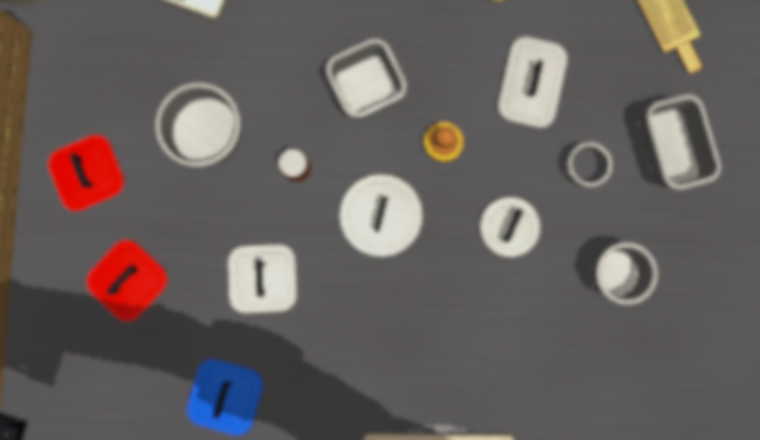

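```bash
python3 - <<'E'
from h import *
d=np.load("pics/top0d.npy")
c=camera_params("top");P=cloud(d,c);z=P[...,2]
def comp(m,uv,rad=8):
    n,l=cv2.connectedComponents(m.astype(np.uint8))
    u,v=uv; w=l[v-rad:v+rad+1,u-rad:u+rad+1]; w=w[w>0]
    return l==np.bincount(w).argmax() if len(w) else None
zz=np.nan_to_num(z)
def rect(m,zp):
    cs,_=cv2.findContours(m.astype(np.uint8),cv2.RETR_EXTERNAL,cv2.CHAIN_APPROX_NONE)
    k=max(cs,key=len)[:,0]
    W=ray(k,zp,c)[:,:2].astype(np.float32)
    (a,b),s,an=cv2.minAreaRect(W*1000)
    e=cv2.fitEllipse(W*1000)
    v,u=np.nonzero(m); cen=ray(np.c_[u,v],zp,c)[:,:2].mean(0)
    return [round(x,1) for x in (a,b,*s,an)],np.round(e[0],1),np.round(e[1],1),np.round(cen*1000,1)
for n,u,v,r in [("c_lr",229,152,25),("c_sq",313,128,25),("c_ob",471,161,25),("c_sr",443,227,20)]:
    m=comp((zz>.055)&(zz<.075),(u,v),r)
    h=np.median(zz[m]); print(n,m.sum(),h,*rect(m,.065))
for n,u,v in [("l_sq",261,229),("l_lr",320,197),("l_sr",385,203),("l_ob",396,130)]:
    m=comp(zz>.006,(u,v)); print(n,m.sum(),*rect(m,.012))
    q=m&(zz>.035); V=P[q]; print("  handle",q.sum(),np.round(np.median(V,0),4),*rect(q,.045))
    V2=V[:,:2]-V[:,:2].mean(0); w,e=np.linalg.eigh(V2.T@V2); print("  mean",V.mean(0).round(4),"ang",np.degrees(np.arctan2(e[1,1],e[0,1])))
for n,u,v in [("jar",277,172),("stamp",352,160),("ring",425,172)]:
    m=comp(zz>.02,(u,v),12); print(n,np.round(P[m].mean(0),3))
E
```

```text
c_lr 329 0.0639379557529891 [580.3, 367.8, 124.8, 123.4, 1.6] [579.6 367.9] [124.1 125.5] [582.7 372.9]
c_sq 284 0.06423629416337684 [653.8, 115.4, 102.8, 101.7, 26.2] [653.9 115.1] [110.7 112.7] [656.8 114.4]
c_ob 345 0.06410349425693784 [565.7, -365.9, 137.3, 90.4, 15.4] [ 564.8 -365.8] [ 97.  151.8] [ 566.9 -369.9]
c_sr 237 0.06396863809617925 [365.4, -276.4, 90.8, 89.5, 89.8] [ 364.2 -276.3] [88.6 91.8] [ 364.1 -280.1]
l_sq 1072 [350.8, 272.7, 105.4, 103.3, 4.7] [349.8 272.4] [112.1 113.5] [349.9 272.4]
  handle 69 [0.3498 0.2723 0.0443] [349.8, 272.0, 54.0, 9.0, 1.3] [350.3 272. ] [ 9.9 61.1] [350.2 272.1]
  mean [0.3502 0.2722 0.0439] ang -176.66909244872443
l_lr 1322 [451.3, 90.0, 124.6, 127.4, 0.7] [450.4  90.2] [125.  125.9] [450.4  90.3]
  handle 61 [0.4516 0.0889 0.0445] [450.1, 90.1, 9.5, 53.6, 76.8] [451.2  89.9] [ 9.3 64. ] [450.5  90.1]
  mean [0.4506 0.0901 0.0441] ang 166.70508375693328
l_sr 675 [433.7, -111.1, 90.6, 87.6, 0.3] [ 434.9 -109.9] [87.8 90.1] [ 434.8 -109.8]
  handle 66 [ 0.4347 -0.1081  0.0443] [435.1, -107.5, 10.8, 54.7, 66.2] [ 434.2 -107.2] [ 9.9 67.8] [ 434.6 -107.4]
  mean [ 0.4347 -0.1076  0.0441] ang 156.07295462632436
l_ob 1198 [665.8, -144.8, 92.4, 139.8, 77.2] [ 665.7 -144.9] [ 99.3 156. ] [ 665.3 -144.7]
  handle 60 [ 0.6651 -0.1436  0.0438] [663.3, -143.7, 10.3, 55.7, 78.6] [ 664.4 -143.9] [ 9.4 60.5] [ 663.9 -143.8]
  mean [ 0.6643 -0.1441  0.0434] ang 167.85378177101603
jar [0.521 0.222 0.057]
stamp [ 0.563 -0.003  0.051]
ring [ 0.533 -0.233  0.034]
```

```bash
cat > plan.py <<'E'
import sys
from h import *
from scipy.spatial.transform import Rotation as R
def plan(x,y,z,yaw,n):
    s=read_state(); p=s["ee_pos"]; r=R.from_quat(s["eef_rot"])
    t=np.radians(yaw); X=[np.cos(t),np.sin(t),0]; Z=[0,0,-1]; Y=np.cross(Z,X)
    tgt=R.from_matrix(np.c_[X,Y,Z]); rv=(r.inv()*tgt).as_rotvec()
    step=(np.array([x,y,z])-p)/n
    print("t %.1f"%s["time"],"pos",p.round(4),"yaw",round(np.degrees(np.arctan2(*r.as_matrix()[1::-1,0])),1),"j7 %.2f"%s["joint_positions"][6],"w %.4f"%s["width"],"F",s["ft_force"].round(1))
    print("delta world",((np.array([x,y,z])-p)).round(4),"rot",np.degrees(rv).round(1),"perrow mm",round(np.linalg.norm(step)*1000,1))
    for i in range(n):
        print((np.degrees(rv/n)).round(1).tolist(),(r.inv().apply(step)).round(4).tolist()); r=r*R.from_rotvec(rv/n)
if __name__=="__main__":
    a=list(map(float,sys.argv[1:])); plan(*a[:4],int(a[4]))
E
python3 plan.py .35 .272 .16 183.5 9
```

```text
t 0.1 pos [0.1701 0.6011 0.239 ] yaw 164.2 j7 -0.09 w 0.0872 F [ 0.8 -0.1  0.1]
delta world [ 0.1799 -0.3291 -0.079 ] rot [ -0.1  -0.  -19.3] perrow mm 42.6
[-0.0, -0.0, -2.1] [-0.0292, -0.0297, 0.0088]
[-0.0, -0.0, -2.1] [-0.0281, -0.0308, 0.0088]
[-0.0, -0.0, -2.1] [-0.0269, -0.0318, 0.0088]
[-0.0, -0.0, -2.1] [-0.0257, -0.0328, 0.0088]
[-0.0, -0.0, -2.1] [-0.0244, -0.0338, 0.0088]
[-0.0, -0.0, -2.1] [-0.0231, -0.0347, 0.0088]
[-0.0, -0.0, -2.1] [-0.0218, -0.0355, 0.0088]
[-0.0, -0.0, -2.1] [-0.0205, -0.0363, 0.0088]
[-0.0, -0.0, -2.1] [-0.0191, -0.037, 0.0088]
```

Candidates for lid_square (top picture): steel (261,229), red (172,175), red (193,229), blue (241,288). The steel one fits, since coloured ones are excluded. The ring at (425,172) is about 34 mm high, so it is not container_small_round; that one is at (443,227), 64 mm high and 91 mm across. I'll confirm in a crop.

```bash
python3 - <<'E'
from h import *
p=cv2.imread("pics/top0.png")
a=cv2.resize(p[150:310,150:310],(480,480),interpolation=cv2.INTER_CUBIC);b=cv2.resize(p[140:250,400:480],(320,440),interpolation=cv2.INTER_CUBIC)
o=np.zeros((480,800,3),np.uint8);o[:,:480]=a;o[:440,480:]=b;cv2.imwrite("pics/crop1.png",o)
E
```

```text
(no output)
```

View pics/crop1.png

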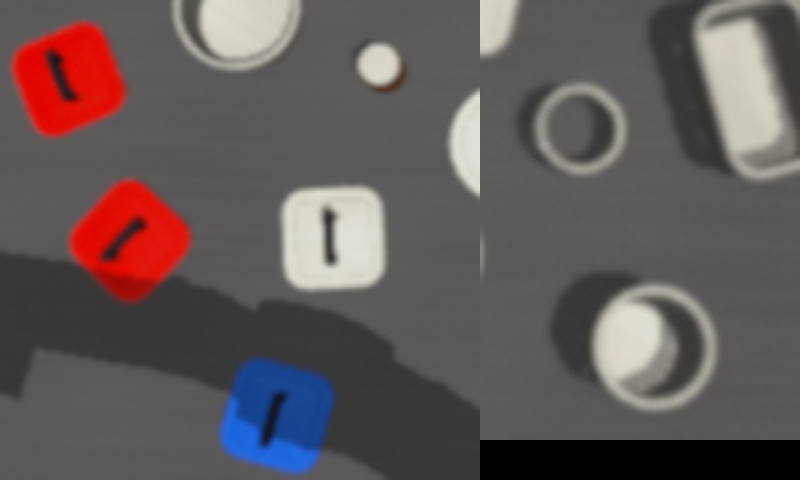

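Emit:
{"method": "send_rows", "body": {
  "steps": [
    [0,0,-2.1,-0.029,-0.03,0.008,-1],
    [0,0,-2.1,-0.028,-0.031,0.008,-1],
    [0,0,-2.1,-0.027,-0.032,0.008,-1],
    [0,0,-2.1,-0.026,-0.033,0.008,-1],
    [0,0,-2.1,-0.024,-0.034,0.008,-1],
    [0,0,-2.1,-0.023,-0.035,0.008,-1],
    [0,0,-2.1,-0.022,-0.036,0.008,-1],
    [0,0,-2.1,-0.02,-0.036,0.008,-1],
    [0,0,-2.1,-0.019,-0.037,0.008,-1],
    [0,0,0,0,0,0,-1]
  ]
}}

```text
time: 1.15
ee_pos: [0.3532, 0.2575, 0.161]
eef_rot: [-0.035, 0.999, -0.001, -0.002]
ft_force: [0.1, 0.1, -0.1]
width: 0.087
```

The crop confirms the unpainted steel square at about (332,238) in the crop, which is (261,229) in the top picture. The red and blue ones are decoys, and the ring is a low, bottomless cutter. Next is a wrist look above the lid.

```bash
cat > look.py <<'E'
import sys
from h import *
n=sys.argv[1]; c=camera_params("wrist"); p,d=camera("wrist")
cv2.imwrite(f"pics/{n}.png",p); np.savez(f"pics/{n}.npz",d=d,K=c["camera_matrix"],D=c["dist"],T=c["world_from_camera"])
E
python3 look.py w1; python3 plan.py .35 .272 .16 183.5 1
```

```text
t 1.2 pos [0.3521 0.26   0.1616] yaw -175.9 j7 0.90 w 0.0871 F [-0.1  0.9 -0.5]
delta world [-0.0021  0.012  -0.0016] rot [-0.  -0.2  0.6] perrow mm 12.2
[-0.0, -0.2, 0.6] [0.0012, 0.0121, 0.0016]
```

View pics/w1.png

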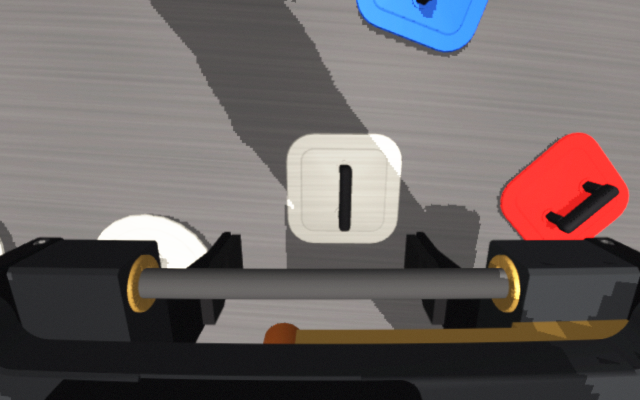

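Wrist picture: the steel square lid is at (344,188) with its handle from (346,166) to (345,230), both wholly visible.

```bash
cat > meas.py <<'E'
import sys
from h import *
# measure component in wrist image: name, u, v, zlo, zhi (mask heights), zplane
def meas(n,u,v,zlo,zhi,zp,rad=12):
    f=np.load(f"pics/{n}.npz"); c=dict(camera_matrix=f["K"],dist=f["D"],world_from_camera=f["T"])
    P=cloud(f["d"],c); z=np.nan_to_num(P[...,2]); m=(z>zlo)&(z<zhi)
    k,l=cv2.connectedComponents(m.astype(np.uint8)); w=l[v-rad:v+rad+1,u-rad:u+rad+1]; w=w[w>0]
    m=l==np.bincount(w).argmax()
    cs,_=cv2.findContours(m.astype(np.uint8),cv2.RETR_EXTERNAL,cv2.CHAIN_APPROX_NONE)
    W=ray(max(cs,key=len)[:,0],zp,c)[:,:2].astype(np.float32)*1000
    r=cv2.minAreaRect(W); e=cv2.fitEllipse(W)
    V=P[m]; V2=V[:,:2]-V[:,:2].mean(0); w,ev=np.linalg.eigh(V2.T@V2)
    print(m.sum(),"rect",np.round(r[0],1),np.round(r[1],1),round(r[2],1),"ell",np.round(e[0],1),np.round(e[1],1),"medz",np.median(V[:,2]).round(4),"PCA ang",np.degrees(np.arctan2(ev[1,1],ev[0,1])).round(1))
if __name__=="__main__":
    a=sys.argv; meas(a[1],int(a[2]),int(a[3]),*map(float,a[4:7]),*(map(int,a[7:8])))
E
python3 meas.py w1 344 188 .006 .06 .012; python3 meas.py w1 345 190 .035 .06 .045
```

```text
11643 rect [351.3 274.4] [103.7 102.7] 3.6 ell [351.2 274.4] [113.3 114.2] medz 0.0135 PCA ang -158.8
804 rect [350.2 274.4] [56.1 10.2] 3.6 ell [350.1 274.4] [10.3 72. ] medz 0.045 PCA ang -176.5
```

Emit:
{"method": "send_rows", "body": {
  "steps": [
    [0,-0.2,0.6,0.001,0.014,0.0,-1],
    [0,0,0,0,0.002,0.012,-1],
    [0,0,0,0,0,0.015,-1],
    [0,0,0,0,0,0.015,-1],
    [0,0,0,0,0,0.015,-1],
    [0,0,0,0,0,0.015,-1],
    [0,0,0,0,0,0.015,-1],
    [0,0,0,0,0,0.01,-1],
    [0,0,0,0,0,0,-1],
    [0,0,0,0,0,0,-1]
  ]
}}

```text
time: 2.2
ee_pos: [0.3445, 0.2815, 0.0564]
eef_rot: [-0.036, 0.999, -0.001, -0.002]
ft_force: [0.9, -0.4, -0.1]
width: 0.0865
```

```bash
python3 plan.py .3505 .274 .036 183.5 3
```

```text
t 2.2 pos [0.3445 0.2815 0.0564] yaw -175.9 j7 0.88 w 0.0865 F [ 0.9 -0.4 -0.1]
delta world [ 0.006  -0.0075 -0.0204] rot [-0.1 -0.2  0.6] perrow mm 7.5
[-0.0, -0.1, 0.2] [-0.0018, -0.0026, 0.0068]
[-0.0, -0.1, 0.2] [-0.0018, -0.0026, 0.0068]
[-0.0, -0.1, 0.2] [-0.0018, -0.0026, 0.0068]
```

Emit:
{"method": "send_rows", "body": {
  "steps": [
    [0,0,0.6,-0.0055,-0.0078,0,-1],
    [0,0,0,0,0,0,-1],
    [0,0,0,0,0,0.007,-1],
    [0,0,0,0,0,0.007,-1],
    [0,0,0,0,0,0.004,-1],
    [0,0,0,0,0,0,-1],
    [0,0,0,0,0,0,-1],
    [0,0,0,0,0,0,-1],
    [0,0,0,0,0,0,-1],
    [0,0,0,0,0,0,-1]
  ]
}}

```text
time: 3.2
ee_pos: [0.352, 0.2746, 0.0387]
eef_rot: [-0.03, 1.0, 0.001, -0.0]
ft_force: [-0.5, -1.0, 0.0]
width: 0.087
```

```bash
python3 plan.py .3505 .274 .036 183.5 1
```

```text
t 3.2 pos [0.352  0.2746 0.0387] yaw -176.5 j7 0.90 w 0.0870 F [-0.5 -1.   0. ]
delta world [-0.0015 -0.0006 -0.0027] rot [ 0.1 -0.  -0. ] perrow mm 3.1
[0.1, -0.0, -0.0] [0.0015, -0.0005, 0.0027]
```

Emit:
{"method": "send_rows", "body": {
  "steps": [
    [0,0,0,0.0015,-0.0005,0.0025,-1],
    [0,0,0,0,0,0,-1],
    [0,0,0,0,0,0,1],
    [0,0,0,0,0,0,1],
    [0,0,0,0,0,0,1],
    [0,0,0,0,0,0,1],
    [0,0,0,0,0,0,1],
    [0,0,0,0,0,0,1],
    [0,0,0,0,0,0,1],
    [0,0,0,0,0,0,1]
  ],
  "force": 30
}}

```text
time: 4.2
ee_pos: [0.3505, 0.2741, 0.0362]
eef_rot: [-0.03, 1.0, 0.001, -0.0]
ft_force: [-0.1, 0.3, -0.3]
width: 0.0307
```

```bash
python3 plan.py .3505 .274 .036 183.5 1
```

```text
t 4.2 pos [0.3505 0.2741 0.0362] yaw -176.5 j7 0.90 w 0.0307 F [-0.1  0.3 -0.3]
delta world [-0.     -0.0001 -0.0002] rot [ 0.1 -0.  -0. ] perrow mm 0.3
[0.1, -0.0, -0.0] [0.0, -0.0001, 0.0002]
```

Emit:
{"method": "send_rows", "body": {
  "steps": [
    [0,0,0,0,0,0,1],
    [0,0,0,0,0,0,1],
    [0,0,0,0,0,0,1],
    [0,0,0,0,0,0,1],
    [0,0,0,0,0,-0.01,1],
    [0,0,0,0,0,-0.02,1],
    [0,0,0,0,0,-0.025,1],
    [0,0,0,0,0,-0.025,1],
    [0,0,0,0,0,-0.025,1],
    [0,0,0,0,0,-0.02,1]
  ]
}}

```text
time: 5.2
ee_pos: [0.3487, 0.2716, 0.1658]
eef_rot: [-0.03, 1.0, -0.002, -0.002]
ft_force: [0.3, 0.1, -1.5]
width: 0.0096
```

```bash
python3 look.py w2;  python3 plan.py .6538 .1154 .19 206.2 9
```

```text
t 5.2 pos [0.3499 0.2727 0.1689] yaw -176.5 j7 0.87 w 0.0094 F [1.1 1.7 2.3]
delta world [ 0.3039 -0.1573  0.0211] rot [ -0.   -0.1 -22.7] perrow mm 38.1
[-0.0, -0.0, -2.5] [-0.0327, -0.0195, -0.0024]
[-0.0, -0.0, -2.5] [-0.0318, -0.0209, -0.0024]
[-0.0, -0.0, -2.5] [-0.0308, -0.0223, -0.0024]
[-0.0, -0.0, -2.5] [-0.0298, -0.0236, -0.0024]
[-0.0, -0.0, -2.5] [-0.0287, -0.0249, -0.0024]
[-0.0, -0.0, -2.5] [-0.0276, -0.0261, -0.0024]
[-0.0, -0.0, -2.5] [-0.0264, -0.0273, -0.0024]
[-0.0, -0.0, -2.5] [-0.0252, -0.0285, -0.0024]
[-0.0, -0.0, -2.5] [-0.0239, -0.0296, -0.0024]
```

View pics/w2.png

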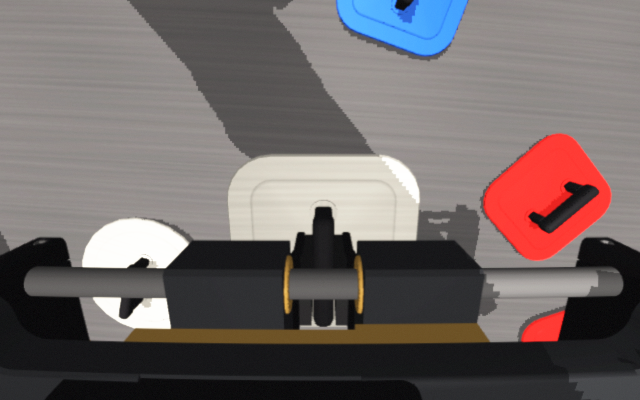

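```bash
python3 - <<'E'
from h import *
d=np.load("pics/scene0d.npy");c=camera_params("scene");P=cloud(d,c);zz=np.nan_to_num(P[...,2])
cv2.imwrite("pics/sh.png",cv2.applyColorMap(np.clip(zz/0.1*255,0,255).astype(np.uint8),cv2.COLORMAP_JET))
X=P[...,0];Y=P[...,1]
print("bench",np.median(zz[120:140,200:280]))
for n,x,y,r in [("c_lr",.580,.368,.09),("c_sq",.654,.115,.085),("c_ob",.566,-.366,.095),("c_sr",.365,-.276,.07),("l_sq",.350,.273,.08),("l_lr",.451,.09,.09),("l_sr",.434,-.109,.08),("l_ob",.665,-.145,.095)]:
    lo,hi,zp=(.055,.075,.065) if n[0]=="c" else (.006,.06,.012)
    m=(zz>lo)&(zz<hi)&(np.hypot(X-x,Y-y)<r)
    if n[0]=="l": m2=m&(zz>.035)
    def f(m,zp):
        k,l,st,_=cv2.connectedComponentsWithStats(m.astype(np.uint8));m=l==1+st[1:,4].argmax()
        cs,_=cv2.findContours(m.astype(np.uint8),0,cv2.CHAIN_APPROX_NONE)
        W=ray(max(cs,key=len)[:,0],zp,c)[:,:2].astype(np.float32)*1000
        rr=cv2.minAreaRect(W);e=cv2.fitEllipse(W)
        return m.sum(),np.round(rr[0],1),np.round(rr[1],1),round(rr[2],1),np.round(e[0],1),np.round(e[1],1),P[m].mean(0).round(4)
    print(n,*f(m,zp))
    if n[0]=="l": print("   h",*f(m2,.045))
E
```

```text
bench -0.0007552018654800596
c_lr 449 [584.1 370.4] [128.  122.8] 12.7 [583.8 369.6] [123.3 126.1] [0.5766 0.3691 0.0624]
c_sq 418 [658.6 118.6] [107.3 102.1] 26.6 [657.4 117.7] [112.1 113.2] [0.652  0.1159 0.0631]
c_ob 334 [ 569.9 -362.8] [140.6  93. ] 13.8 [ 568.7 -362.6] [ 99.4 150.8] [ 0.5636 -0.3684  0.0625]
c_sr 204 [ 372.1 -271.9] [92.6 91.7] 17.5 [ 371.  -271.9] [90.  93.8] [ 0.3661 -0.2765  0.0618]
l_sq 872 [346.7 275.1] [115.2 104. ] 4.0 [351.4 274.9] [113.7 114. ] [0.3556 0.2757 0.0149]
   h 53 [356.8 275.8] [60.6 10.1] 3.8 [357.4 275.6] [ 9.4 67.3] [0.3562 0.2755 0.044 ]
l_lr 1157 [453.2  92.6] [123.4 126.6] 18.0 [452.6  92.4] [125.3 126.1] [0.4571 0.094  0.0153]
   h 72 [457.6  94.3] [13.9 61.7] 76.6 [457.3  94.2] [13.2 66. ] [0.4552 0.0934 0.0427]
l_sr 561 [ 436.9 -109. ] [92.9 92.9] 56.8 [ 435.2 -109.5] [89.5 96.7] [ 0.4426 -0.1059  0.0182]
   h 84 [ 441.2 -106.3] [18.3 59.2] 65.6 [ 442.  -106.9] [18.  67.1] [ 0.4394 -0.1082  0.0426]
l_ob 1330 [ 667.6 -144.6] [ 92.7 141.3] 76.0 [ 668.  -143.7] [101.  155.7] [ 0.6721 -0.142   0.0149]
   h 90 [ 671.4 -140.5] [13.6 60.7] 77.8 [ 670.6 -141.1] [13.8 72.1] [ 0.6688 -0.1428  0.0422]
```

View pics/sh.png

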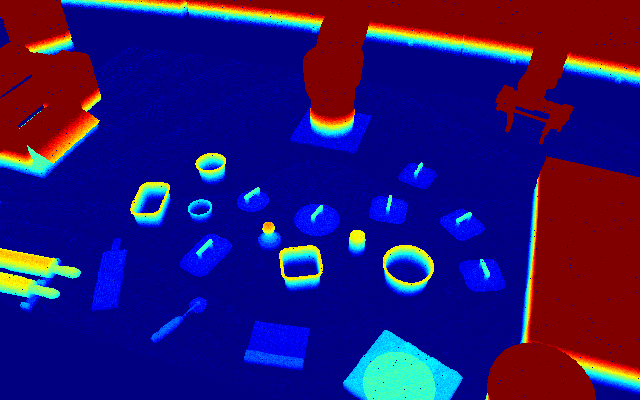

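Emit:
{"method": "send_rows", "body": {
  "steps": [
    [0,0,0,-0.03,-0.012,-0.01,1],
    [0,0,0,-0.042,-0.016,-0.01,1],
    [0,0,0,-0.042,-0.016,-0.01,1],
    [0,0,0,-0.042,-0.016,-0.005,1],
    [0,0,0,-0.042,-0.016,-0.005,1],
    [0,0,0,-0.042,-0.016,-0.005,1],
    [0,0,0,-0.042,-0.016,0,1],
    [0,0,0,-0.042,-0.016,0,1],
    [0,0,0,-0.042,-0.016,0,1],
    [0,0,0,-0.03,-0.01,0,1]
  ]
}}

```text
time: 6.25
ee_pos: [0.7645, 0.1478, 0.2199]
eef_rot: [-0.037, 0.999, 0.002, -0.0]
ft_force: [0.1, 0.2, -0.7]
width: 0.0098
```

```bash
python3 look.py w3;  python3 plan.py .77 .13 .22 183.5 2
```

```text
t 6.3 pos [0.7669 0.1454 0.2174] yaw -175.9 j7 1.51 w 0.0092 F [-1.9 -2.4 -2.1]
delta world [ 0.0031 -0.0154  0.0026] rot [ 0.1 -0.1  0.6] perrow mm 8.0
[0.0, -0.0, 0.3] [-0.001, -0.0078, -0.0013]
[0.0, -0.0, 0.3] [-0.001, -0.0078, -0.0013]
```

View pics/w3.png

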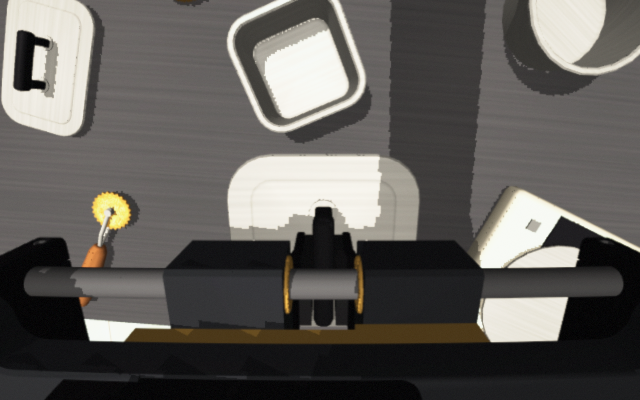

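Emit:
{"method": "send_rows", "body": {
  "steps": [
    [0,0,0,-0.012,-0.01,0,1],
    [0,0,0,-0.005,0,0,1],
    [0,0,0,0,0,0,1],
    [0,0,0,0,0,0,1],
    [0,0,0,0,0,0,1],
    [0,0,0,0,0,0,1],
    [0,0,0,0,0,0,1],
    [0,0,0,0,0,0,1],
    [0,0,0,0,0,0,1],
    [0,0,0,0,0,0,1]
  ]
}}

```text
time: 7.3
ee_pos: [0.7834, 0.1391, 0.2172]
eef_rot: [-0.037, 0.999, 0.001, -0.002]
ft_force: [-0.1, 0.7, -1.9]
width: 0.0094
```

```bash
python3 look.py w4;  python3 meas.py w4 298 75 .055 .075 .065 60; python3 plan.py .6538 .1164 .15 206.2 9
```

```text
2797 rect [657.1 117.6] [ 98.7 101.8] 26.2 ell [658.5 116.3] [100.2 108.6] medz 0.0649 PCA ang 91.0
t 7.3 pos [0.7834 0.139  0.2172] yaw -175.8 j7 1.53 w 0.0095 F [ 0.4  0.9 -1.7]
delta world [-0.1296 -0.0226 -0.0672] rot [  0.2  -0.2 -22. ] perrow mm 16.4
[0.0, -0.0, -2.4] [0.0145, -0.0015, 0.0075]
[0.0, -0.0, -2.4] [0.0146, -0.0008, 0.0075]
[0.0, -0.0, -2.4] [0.0146, -0.0002, 0.0075]
[0.0, -0.0, -2.4] [0.0146, 0.0004, 0.0075]
[0.0, -0.0, -2.4] [0.0146, 0.001, 0.0075]
[0.0, -0.0, -2.4] [0.0145, 0.0016, 0.0075]
[0.0, -0.0, -2.4] [0.0144, 0.0023, 0.0075]
[0.0, -0.0, -2.4] [0.0143, 0.0029, 0.0075]
[0.0, -0.0, -2.4] [0.0142, 0.0035, 0.0075]
```

View pics/w4.png

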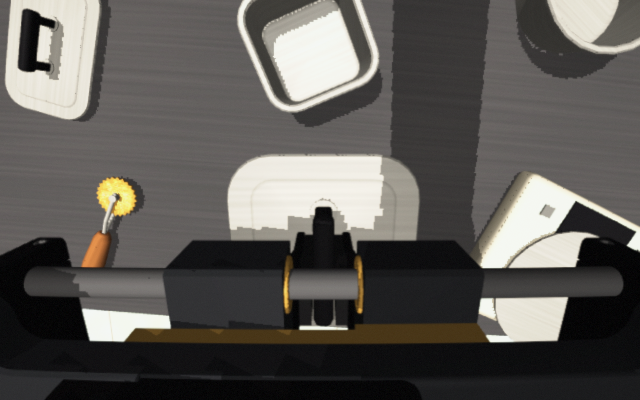

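```bash
python3 meas.py w3 298 75 .055 .075 .065 60; python3 plan.py .6555 .117 .16 206.2 8
```

```text
3642 rect [655.7 116.9] [101.8 101.8] 26.5 ell [657.3 116.9] [102.8 107.6] medz 0.0647 PCA ang 79.4
t 7.3 pos [0.7834 0.139  0.2172] yaw -175.8 j7 1.53 w 0.0095 F [ 0.4  0.9 -1.7]
delta world [-0.1279 -0.022  -0.0572] rot [  0.2  -0.2 -22. ] perrow mm 17.7
[0.0, -0.0, -2.7] [0.0161, -0.0016, 0.0072]
[0.0, -0.0, -2.7] [0.0162, -0.0008, 0.0072]
[0.0, -0.0, -2.7] [0.0162, -0.0, 0.0072]
[0.0, -0.0, -2.7] [0.0162, 0.0007, 0.0072]
[0.0, -0.0, -2.7] [0.0161, 0.0015, 0.0072]
[0.0, -0.0, -2.7] [0.016, 0.0023, 0.0072]
[0.0, -0.0, -2.7] [0.0159, 0.0031, 0.0072]
[0.0, -0.0, -2.7] [0.0158, 0.0038, 0.0072]
```

Emit:
{"method": "send_rows", "body": {
  "steps": [
    [0,0,-2.7,0.016,-0.0015,0.007,1],
    [0,0,-2.7,0.016,-0.001,0.007,1],
    [0,0,-2.7,0.016,0,0.008,1],
    [0,0,-2.7,0.016,0.001,0.008,1],
    [0,0,-2.7,0.016,0.0015,0.008,1],
    [0,0,-2.7,0.016,0.002,0.008,1],
    [0,0,-2.7,0.013,0.003,0.007,1],
    [0,0,-2.7,0.008,0.002,0.007,1],
    [0,0,0,0,0,0,1],
    [0,0,0,0,0,0,1]
  ]
}}

```text
time: 8.35
ee_pos: [0.6627, 0.1175, 0.1555]
eef_rot: [-0.23, 0.973, 0.001, -0.001]
ft_force: [-0.1, -0.3, -0.5]
width: 0.0099
```

```bash
python3 plan.py .6557 .117 .115 206.4 1
```

```text
t 8.3 pos [0.6627 0.1175 0.1555] yaw -153.4 j7 1.89 w 0.0099 F [-0.1 -0.3 -0.5]
delta world [-0.007  -0.0005 -0.0405] rot [ 0.1 -0.1  0.2] perrow mm 41.1
[0.1, -0.1, 0.2] [0.0064, 0.0026, 0.0406]
```

Emit:
{"method": "send_rows", "body": {
  "steps": [
    [0,0,0.2,0.0065,0.0026,0,1],
    [0,0,0,0,0,0.008,1],
    [0,0,0,0,0,0.01,1],
    [0,0,0,0,0,0.01,1],
    [0,0,0,0,0,0.008,1],
    [0,0,0,0,0,0,1],
    [0,0,0,0,0,0,1],
    [0,0,0,0,0,0,1],
    [0,0,0,0,0,0,1],
    [0,0,0,0,0,0,1]
  ]
}}

```text
time: 9.35
ee_pos: [0.6567, 0.117, 0.1166]
eef_rot: [-0.226, 0.974, 0.001, -0.001]
ft_force: [0.9, 0.4, -1.8]
width: 0.01
```

```bash
python3 plan.py .6557 .117 .115 206.4 1
```

```text
t 9.3 pos [0.6567 0.117  0.1166] yaw -153.8 j7 1.89 w 0.0100 F [ 0.9  0.4 -1.8]
delta world [-0.001   0.     -0.0016] rot [ 0.1 -0.1 -0.2] perrow mm 1.9
[0.1, -0.1, -0.2] [0.0009, 0.0005, 0.0016]
```

Emit:
{"method": "send_rows", "body": {
  "steps": [
    [0,0,0,0.001,0.0005,0,1],
    [0,0,0,0,0,0.006,1],
    [0,0,0,0,0,0.006,1],
    [0,0,0,0,0,0.005,1],
    [0,0,0,0,0,0.004,1],
    [0,0,0,0,0,0.002,1],
    [0,0,0,0,0,0,1],
    [0,0,0,0,0,0,1],
    [0,0,0,0,0,0,1],
    [0,0,0,0,0,0,1]
  ]
}}

```text
time: 10.35
ee_pos: [0.6558, 0.1171, 0.0924]
eef_rot: [-0.226, 0.974, 0.001, -0.0]
ft_force: [-0.9, 0.8, 0.0]
width: 0.01
```

```bash
python3 plan.py .6557 .117 .092 206.4 1
```

```text
t 10.3 pos [0.6558 0.1171 0.0924] yaw -153.8 j7 1.89 w 0.0100 F [-0.9  0.8  0. ]
delta world [-0.0001 -0.0001 -0.0004] rot [ 0.1  0.  -0.2] perrow mm 0.4
[0.1, 0.0, -0.2] [0.0001, -0.0, 0.0004]
```

Emit:
{"method": "send_rows", "body": {
  "steps": [
    [0,0,0,0,0,0,0],
    [0,0,0,0,0,0,0],
    [0,0,0,0,0,0,0],
    [0,0,0,0,0,0,0],
    [0,0,0,0,0,-0.005,0],
    [0,0,0,0,0,-0.015,0],
    [0,0,0,0,0,-0.02,0],
    [0,0,0,0,0,-0.02,0],
    [0,0,0,0,0,-0.025,0],
    [0,0,0,0,0,-0.025,0]
  ]
}}

```text
time: 11.35
ee_pos: [0.6548, 0.1166, 0.208]
eef_rot: [-0.226, 0.974, 0.001, -0.001]
ft_force: [0.7, -0.1, 0.1]
width: 0.0435
```

```bash
python3 look.py w5;  python3 plan.py .665 -.143 .16 167.5 8
```

```text
t 11.4 pos [0.6566 0.1168 0.2133] yaw -153.9 j7 1.87 w 0.0435 F [1.  0.9 3.9]
delta world [ 0.0084 -0.2598 -0.0533] rot [ 0.1  0.2 38.6] perrow mm 33.2
[0.0, 0.0, 4.8] [0.0134, -0.0296, 0.0066]
[0.0, 0.0, 4.8] [0.0108, -0.0306, 0.0066]
[0.0, 0.0, 4.8] [0.0082, -0.0314, 0.0066]
[0.0, 0.0, 4.8] [0.0055, -0.032, 0.0066]
[0.0, 0.0, 4.8] [0.0028, -0.0324, 0.0066]
[0.0, 0.0, 4.8] [0.0001, -0.0325, 0.0066]
[0.0, 0.0, 4.8] [-0.0027, -0.0324, 0.0066]
[0.0, 0.0, 4.8] [-0.0054, -0.032, 0.0067]
```

View pics/w5.png

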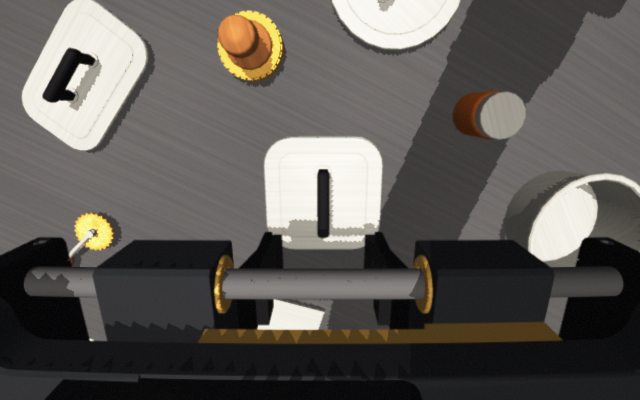

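The square lid lies inside its rim at (323,190) and looks level. Next is the oblong lid.

Emit:
{"method": "send_rows", "body": {
  "steps": [
    [0,0,4.8,0.0134,-0.03,0,-1],
    [0,0,4.8,0.011,-0.031,0,-1],
    [0,0,4.8,0.008,-0.031,0.005,-1],
    [0,0,4.8,0.0055,-0.032,0.007,-1],
    [0,0,4.8,0.003,-0.032,0.008,-1],
    [0,0,4.8,0,-0.032,0.008,-1],
    [0,0,4.8,-0.003,-0.028,0.008,-1],
    [0,0,4.8,-0.005,-0.02,0.005,-1],
    [0,0,0,0,0,0,-1],
    [0,0,0,0,0,0,-1]
  ]
}}

```text
time: 12.4
ee_pos: [0.6619, -0.1499, 0.178]
eef_rot: [0.134, 0.991, 0.001, 0.005]
ft_force: [-0.4, 0.2, 0.1]
width: 0.0868
```

```bash
python3 meas.py w5 323 160 .06 .10 .068 20; python3 look.py w6;  python3 plan.py .666 -.143 .16 167.5 1
```

```text
11503 rect [656.1 117. ] [104.2 103.6] 26.2 ell [655.7 116.6] [112.6 113.9] medz 0.0695 PCA ang 110.3
t 12.4 pos [ 0.6618 -0.1501  0.178 ] yaw 164.6 j7 1.63 w 0.0870 F [-0.3 -0.6  0.8]
delta world [ 0.0042  0.0071 -0.018 ] rot [ 0.1  0.6 -2.9] perrow mm 19.8
[0.1, 0.6, -2.9] [-0.002, 0.008, 0.0181]
```

View pics/w6.png

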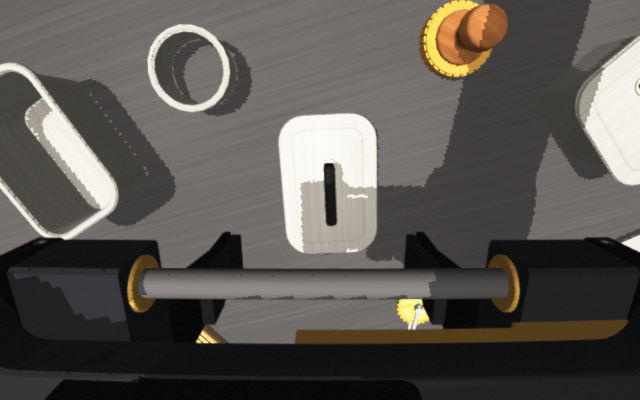

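The oblong lid is at (328,183), its handle from (330,164) to (330,226).

```bash
python3 meas.py w6 328 183 .006 .06 .012; python3 meas.py w6 330 190 .035 .06 .045;python3 plan.py .666 -.143 .036 167.5 1
```

```text
12568 rect [ 666.3 -145.1] [ 91.6 138.7] 77.4 ell [ 666.4 -145.3] [100.5 155.7] medz 0.0135 PCA ang 167.9
691 rect [ 665.3 -145. ] [ 9.9 55.4] 77.3 ell [ 665.  -144.9] [ 9.9 73.3] medz 0.045 PCA ang 167.2
t 12.4 pos [ 0.6618 -0.1501  0.178 ] yaw 164.6 j7 1.63 w 0.0870 F [-0.3 -0.6  0.8]
delta world [ 0.0042  0.0071 -0.142 ] rot [ 0.1  0.6 -2.9] perrow mm 142.3
[0.1, 0.6, -2.9] [-0.0008, 0.0076, 0.1421]
```

Emit:
{"method": "send_rows", "body": {
  "steps": [
    [0,0.6,-2.8,-0.003,0.006,0,-1],
    [0,0,0,0,0,0.012,-1],
    [0,0,0,0,0,0.018,-1],
    [0,0,0,0,0,0.018,-1],
    [0,0,0,0,0,0.018,-1],
    [0,0,0,0,0,0.018,-1],
    [0,0,0,0,0,0.015,-1],
    [0,0,0,0,0,0.008,-1],
    [0,0,0,0,0,0,-1],
    [0,0,0,0,0,0,-1]
  ]
}}

```text
time: 13.45
ee_pos: [0.6663, -0.1377, 0.0649]
eef_rot: [0.107, 0.994, 0.003, 0.001]
ft_force: [-1.0, -0.2, 0.4]
width: 0.087
```

```bash
python3 plan.py .666 -.145 .036 167.4 1
```

```text
t 13.4 pos [ 0.6663 -0.1377  0.0649] yaw 167.7 j7 1.70 w 0.0870 F [-1.  -0.2  0.4]
delta world [-0.0003 -0.0073 -0.0289] rot [0.4 0.1 0.3] perrow mm 29.8
[0.4, 0.1, 0.3] [-0.0012, -0.0074, 0.0289]
```

Emit:
{"method": "send_rows", "body": {
  "steps": [
    [0.4,0,0.3,-0.001,-0.0074,0,-1],
    [0,0,0,0,0,0,-1],
    [0,0,0,0,0,0.009,-1],
    [0,0,0,0,0,0.009,-1],
    [0,0,0,0,0,0.007,-1],
    [0,0,0,0,0,0.003,-1],
    [0,0,0,0,0,0,-1],
    [0,0,0,0,0,0,-1],
    [0,0,0,0,0,0,-1],
    [0,0,0,0,0,0,-1]
  ]
}}

```text
time: 14.45
ee_pos: [0.6671, -0.1464, 0.0367]
eef_rot: [0.11, 0.994, -0.001, 0.002]
ft_force: [-0.8, 0.2, 0.1]
width: 0.0873
```

```bash
python3 plan.py .666 -.145 .036 167.4 1
```

```text
t 14.4 pos [ 0.6671 -0.1464  0.0367] yaw 167.4 j7 1.71 w 0.0873 F [-0.8  0.2  0.1]
delta world [-0.0011  0.0014 -0.0007] rot [-0.1  0.3 -0. ] perrow mm 1.9
[-0.1, 0.3, -0.0] [0.0013, 0.0011, 0.0007]
```

Emit:
{"method": "send_rows", "body": {
  "steps": [
    [0,0.3,0,0.0013,0.0012,0.0005,1],
    [0,0,0,0,0,0,1],
    [0,0,0,0,0,0,1],
    [0,0,0,0,0,0,1],
    [0,0,0,0,0,0,1],
    [0,0,0,0,0,0,1],
    [0,0,0,0,0,0,1],
    [0,0,0,0,0,0,1],
    [0,0,0,0,0,0,1],
    [0,0,0,0,0,0,1]
  ]
}}

```text
time: 15.45
ee_pos: [0.6663, -0.1448, 0.0369]
eef_rot: [0.11, 0.994, -0.0, 0.0]
ft_force: [0.7, -0.1, -0.3]
width: 0.015
```

```bash
python3 plan.py .666 -.145 .036 167.4 1
```

```text
t 15.4 pos [ 0.6663 -0.1448  0.0369] yaw 167.4 j7 1.71 w 0.0150 F [ 0.7 -0.1 -0.3]
delta world [-0.0003 -0.0002 -0.0009] rot [-0.  0. -0.] perrow mm 0.9
[-0.0, 0.0, -0.0] [0.0003, -0.0002, 0.0009]
```

Emit:
{"method": "send_rows", "body": {
  "steps": [
    [0,0,0,0,0,0,1],
    [0,0,0,0,0,0,1],
    [0,0,0,0,0,0,1],
    [0,0,0,0,0,-0.01,1],
    [0,0,0,0,0,-0.02,1],
    [0,0,0,0,0,-0.025,1],
    [0,0,0,0,0,-0.025,1],
    [0,0,0,0,0,-0.025,1],
    [0,0,0,0,0,-0.025,1],
    [0,0,0,0,0,-0.02,1]
  ]
}}

```text
time: 16.45
ee_pos: [0.6639, -0.1444, 0.192]
eef_rot: [0.11, 0.994, -0.001, -0.003]
ft_force: [0.6, -0.2, -0.8]
width: 0.0095
```

```bash
python3 plan.py .70 -.34 .21 167.4 6
```

```text
t 16.4 pos [ 0.6639 -0.1444  0.192 ] yaw 167.3 j7 1.66 w 0.0095 F [ 0.6 -0.2 -0.8]
delta world [ 0.0361 -0.1956  0.018 ] rot [-0.1 -0.4 -0.1] perrow mm 33.3
[-0.0, -0.1, -0.0] [-0.013, -0.0305, -0.003]
[-0.0, -0.1, -0.0] [-0.013, -0.0305, -0.003]
[-0.0, -0.1, -0.0] [-0.013, -0.0305, -0.003]
[-0.0, -0.1, -0.0] [-0.013, -0.0305, -0.003]
[-0.0, -0.1, -0.0] [-0.013, -0.0305, -0.003]
[-0.0, -0.1, -0.0] [-0.013, -0.0305, -0.003]
```

Emit:
{"method": "send_rows", "body": {
  "steps": [
    [0,-0.4,0,-0.006,-0.02,-0.007,1],
    [0,0,0,-0.007,-0.024,-0.007,1],
    [0,0,0,-0.006,-0.023,-0.007,1],
    [0,0,0,-0.005,-0.015,-0.003,1],
    [0,0,0,0,0,0,1],
    [0,0,0,0,0,0,1],
    [0,0,0,0,0,0,1],
    [0,0,0,0,0,0,1],
    [0,0,0,0,0,0,1],
    [0,0,0,0,0,0,1]
  ]
}}

```text
time: 17.45
ee_pos: [0.6714, -0.2264, 0.2231]
eef_rot: [0.107, 0.994, 0.001, 0.003]
ft_force: [0.5, 0.3, -1.3]
width: 0.0098
```

```bash
python3 look.py w7;  python3 plan.py .567 -.365 .16 195.4 9
```

```text
t 17.5 pos [ 0.6714 -0.2263  0.2231] yaw 167.7 j7 1.79 w 0.0096 F [-0.1 -0.3 -1.2]
delta world [-0.1044 -0.1387 -0.0631] rot [  0.    0.3 -27.7] perrow mm 20.5
[0.0, 0.0, -3.1] [0.0081, -0.0175, 0.0069]
[0.0, 0.0, -3.1] [0.009, -0.0171, 0.0069]
[0.0, 0.0, -3.1] [0.0099, -0.0166, 0.0069]
[0.0, 0.0, -3.1] [0.0108, -0.016, 0.007]
[0.0, 0.0, -3.1] [0.0116, -0.0154, 0.007]
[0.0, 0.0, -3.1] [0.0124, -0.0148, 0.007]
[0.0, 0.0, -3.1] [0.0132, -0.0141, 0.007]
[0.0, 0.0, -3.1] [0.0139, -0.0133, 0.007]
[0.0, 0.0, -3.1] [0.0146, -0.0126, 0.007]
```

View pics/w7.png

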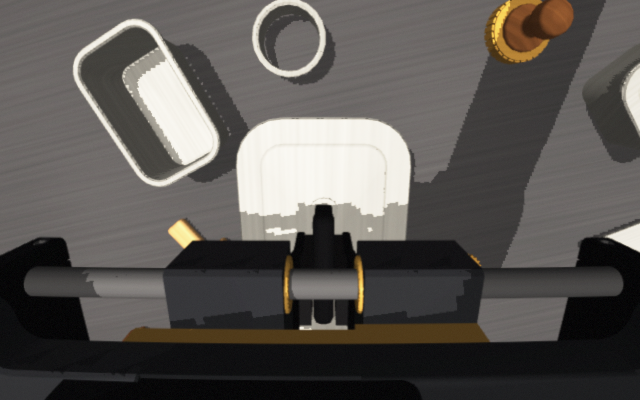

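The held oblong lid is at (323,180), and the whole oblong container is in view, centred near (147,102).

```bash
python3 meas.py w7 147 102 .055 .075 .065 80
```

```text
4510 rect [ 565.8 -364.8] [136.8  91.2] 15.8 ell [ 565.7 -364.8] [100.  155.9] medz 0.0646 PCA ang -164.7
```

Emit:
{"method": "send_rows", "body": {
  "steps": [
    [0,0,-3.1,0.008,-0.0175,0.004,1],
    [0,0,-3.1,0.009,-0.017,0.006,1],
    [0,0,-3.1,0.01,-0.0165,0.007,1],
    [0,0,-3.1,0.011,-0.016,0.008,1],
    [0,0,-3.1,0.012,-0.0155,0.008,1],
    [0,0,-3.1,0.0125,-0.015,0.008,1],
    [0,0,-3.1,0.013,-0.014,0.008,1],
    [0,0,-3.1,0.011,-0.01,0.007,1],
    [0,0,-2,0.006,-0.004,0.003,1],
    [0,0,0,0,0,0,1]
  ]
}}

```text
time: 18.5
ee_pos: [0.5745, -0.3535, 0.1607]
eef_rot: [-0.138, 0.99, 0.0, 0.003]
ft_force: [0.0, 0.2, -1.3]
width: 0.0096
```

```bash
python3 plan.py .5658 -.3648 .115 195.6 1
```

```text
t 18.5 pos [ 0.5745 -0.3535  0.1607] yaw -164.1 j7 2.49 w 0.0096 F [ 0.   0.2 -1.3]
delta world [-0.0087 -0.0113 -0.0457] rot [-0.   0.4  0.3] perrow mm 47.9
[-0.0, 0.4, 0.3] [0.0118, -0.0085, 0.0457]
```

Emit:
{"method": "send_rows", "body": {
  "steps": [
    [0,0.4,0.3,0.01,-0.007,0,1],
    [0,0,0,0,0,0,1],
    [0,0,0,0,0,0.008,1],
    [0,0,0,0,0,0.01,1],
    [0,0,0,0,0,0.01,1],
    [0,0,0,0,0,0.01,1],
    [0,0,0,0,0,0.004,1],
    [0,0,0,0,0,0,1],
    [0,0,0,0,0,0,1],
    [0,0,0,0,0,0,1]
  ]
}}

```text
time: 19.5
ee_pos: [0.5682, -0.3606, 0.1144]
eef_rot: [-0.136, 0.991, 0.001, -0.001]
ft_force: [-0.1, -0.2, -2.2]
width: 0.0096
```

```bash
python3 plan.py .5658 -.3648 .115 195.6 1
```

```text
t 19.5 pos [ 0.5682 -0.3606  0.1144] yaw -164.4 j7 2.51 w 0.0096 F [-0.1 -0.2 -2.2]
delta world [-0.0024 -0.0042  0.0006] rot [ 0.1 -0.1 -0. ] perrow mm 4.9
[0.1, -0.1, -0.0] [0.0035, -0.0034, -0.0006]
```

Emit:
{"method": "send_rows", "body": {
  "steps": [
    [0,0,0,0.0035,-0.0034,0,1],
    [0,0,0,0,0,0,1],
    [0,0,0,0,0,0,1],
    [0,0,0,0,0,0.003,1],
    [0,0,0,0,0,0.004,1],
    [0,0,0,0,0,0.002,1],
    [0,0,0,0,0,0,1],
    [0,0,0,0,0,0,1],
    [0,0,0,0,0,0,1],
    [0,0,0,0,0,0,1]
  ]
}}

```text
time: 20.5
ee_pos: [0.566, -0.3656, 0.1057]
eef_rot: [-0.135, 0.991, 0.0, 0.0]
ft_force: [-1.0, 0.3, -0.8]
width: 0.0094
```

```bash
python3 plan.py .5658 -.3648 .092 195.6 1
```

```text
t 20.5 pos [ 0.566  -0.3656  0.1057] yaw -164.4 j7 2.52 w 0.0094 F [-1.   0.3 -0.8]
delta world [-0.0002  0.0008 -0.0137] rot [-0.  0. -0.] perrow mm 13.8
[-0.0, 0.0, -0.0] [-0.0, 0.0009, 0.0137]
```

Emit:
{"method": "send_rows", "body": {
  "steps": [
    [0,0,0,0,0.0009,0,1],
    [0,0,0,0,0,0.003,1],
    [0,0,0,0,0,0.004,1],
    [0,0,0,0,0,0.004,1],
    [0,0,0,0,0,0.002,1],
    [0,0,0,0,0,0,1],
    [0,0,0,0,0,0,1],
    [0,0,0,0,0,0,1],
    [0,0,0,0,0,0,1],
    [0,0,0,0,0,0,1]
  ]
}}

```text
time: 21.5
ee_pos: [0.566, -0.3647, 0.0928]
eef_rot: [-0.135, 0.991, 0.0, 0.001]
ft_force: [-1.1, 0.5, 1.7]
width: 0.0096
```

```bash
python3 plan.py .5658 -.3648 .092 195.6 1
```

```text
t 21.5 pos [ 0.566  -0.3647  0.0928] yaw -164.4 j7 2.52 w 0.0096 F [-1.1  0.5  1.7]
delta world [-0.0002 -0.0001 -0.0008] rot [-0.   0.1 -0. ] perrow mm 0.8
[-0.0, 0.1, -0.0] [0.0002, -0.0, 0.0008]
```

Emit:
{"method": "send_rows", "body": {
  "steps": [
    [0,0,0,0,0,0,0],
    [0,0,0,0,0,0,0],
    [0,0,0,0,0,0,0],
    [0,0,0,0,0,0,0],
    [0,0,0,0,0,-0.005,0],
    [0,0,0,0,0,-0.015,0],
    [0,0,0,0,0,-0.02,0],
    [0,0,0,0,0,-0.02,0],
    [0,0,0,0,0,-0.025,0],
    [0,0,0,0,0,-0.025,0]
  ]
}}

```text
time: 22.5
ee_pos: [0.5647, -0.3643, 0.2079]
eef_rot: [-0.135, 0.991, 0.001, -0.001]
ft_force: [0.1, -0.1, 0.4]
width: 0.0434
```

```bash
python3 look.py w8;  python3 plan.py .435 -.108 .17 156.3 9
```

```text
t 22.6 pos [ 0.5661 -0.3655  0.2131] yaw -164.5 j7 2.49 w 0.0437 F [ 0.5 -0.9  3.3]
delta world [-0.1311  0.2575 -0.0431] rot [-0.1  0.2 39.2] perrow mm 32.5
[-0.0, 0.0, 4.4] [0.0064, 0.0315, 0.0047]
[-0.0, 0.0, 4.4] [0.0088, 0.0309, 0.0047]
[-0.0, 0.0, 4.4] [0.0111, 0.0301, 0.0047]
[-0.0, 0.0, 4.4] [0.0133, 0.0292, 0.0047]
[-0.0, 0.0, 4.4] [0.0155, 0.0281, 0.0047]
[-0.0, 0.0, 4.4] [0.0176, 0.0269, 0.0047]
[-0.0, 0.0, 4.4] [0.0196, 0.0254, 0.0048]
[-0.0, 0.0, 4.4] [0.0215, 0.0239, 0.0048]
[-0.0, 0.0, 4.4] [0.0232, 0.0222, 0.0048]
```

View pics/w8.png

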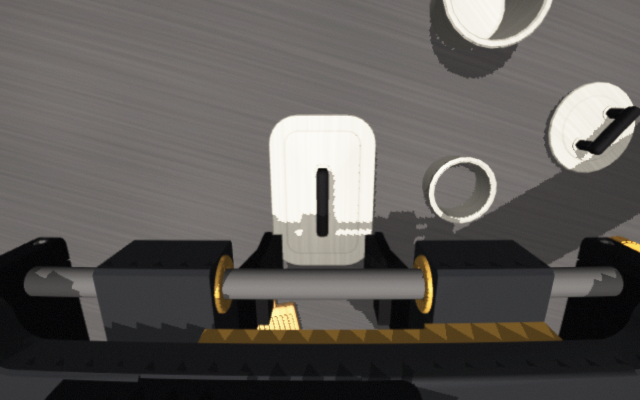

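The oblong lid sits flat on its container, centred at (323,190). Next is the small round lid.

Emit:
{"method": "send_rows", "body": {
  "steps": [
    [0,0,4.4,0.006,0.031,0,-1],
    [0,0,4.4,0.009,0.031,0,-1],
    [0,0,4.4,0.011,0.03,0.004,-1],
    [0,0,4.4,0.013,0.029,0.005,-1],
    [0,0,4.4,0.0155,0.028,0.006,-1],
    [0,0,4.4,0.0175,0.027,0.006,-1],
    [0,0,4.4,0.0195,0.025,0.006,-1],
    [0,0,4.4,0.018,0.02,0.006,-1],
    [0,0,3,0.012,0.01,0.004,-1],
    [0,0,0,0,0,0,-1]
  ]
}}

```text
time: 23.55
ee_pos: [0.4456, -0.1225, 0.1854]
eef_rot: [0.211, 0.977, -0.001, 0.011]
ft_force: [0.1, -0.0, -0.1]
width: 0.087
```

```bash
python3 look.py w9;  python3 plan.py .435 -.108 .036 156.3 1; python3 meas.py w8 323 160 .06 .10 .068 20
```

```text
t 23.6 pos [ 0.4463 -0.1235  0.1858] yaw 155.7 j7 1.31 w 0.0871 F [ 1.3  0.2 -0. ]
delta world [-0.0113  0.0155 -0.1498] rot [ 0.2  1.3 -0.6] perrow mm 151.0
[0.2, 1.3, -0.6] [0.0201, 0.009, 0.1494]
13774 rect [ 565.6 -365.2] [137.1  91.6] 15.6 ell [ 564.4 -365.5] [ 99.  154.3] medz 0.0695 PCA ang -163.4
```

View pics/w9.png

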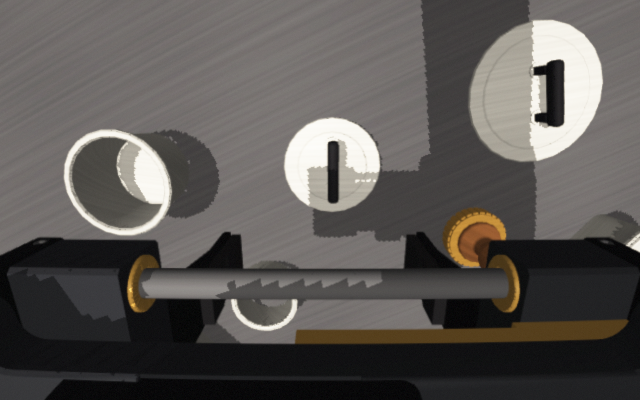

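The small round lid is at (332,164), and its container, round and tall, is fully in view at (117,182).

```bash
python3 meas.py w9 332 164 .006 .06 .012; python3 meas.py w9 333 170 .035 .06 .045; python3 meas.py w9 117 182 .055 .075 .065 60; python3 meas.py w9 530 90 .006 .06 .012; python3 meas.py w9 556 92 .035 .06 .045
```

```text
7050 rect [ 436.2 -109.5] [91.9 92.9] 73.9 ell [ 436.3 -109.3] [91.4 92.6] medz 0.0134 PCA ang -152.1
674 rect [ 435.6 -109.1] [ 9.  55.5] 66.3 ell [ 436.2 -109.2] [ 9.5 75.8] medz 0.045 PCA ang 156.1
3347 rect [ 365.5 -274.5] [92.2 90.2] 65.8 ell [ 365.6 -274.5] [90.3 91.8] medz 0.0645 PCA ang 91.1
14739 rect [451.9  91.8] [127.7 126.6] 67.6 ell [451.6  91.7] [126.7 127.4] medz 0.0137 PCA ang 152.6
1144 rect [450.9  88.4] [15.3 55.9] 76.6 ell [450.5  88.6] [15.7 68.3] medz 0.0443 PCA ang 166.6
```

Emit:
{"method": "send_rows", "body": {
  "steps": [
    [0,1.2,-0.5,0.007,0.004,0,-1],
    [0,0,0,0.007,0.004,0.01,-1],
    [0,0,0,0,0,0.018,-1],
    [0,0,0,0,0,0.02,-1],
    [0,0,0,0,0,0.02,-1],
    [0,0,0,0,0,0.018,-1],
    [0,0,0,0,0,0.015,-1],
    [0,0,0,0,0,0.008,-1],
    [0,0,0,0,0,0,-1],
    [0,0,0,0,0,0,-1]
  ]
}}

```text
time: 24.6
ee_pos: [0.4371, -0.114, 0.0718]
eef_rot: [0.207, 0.978, 0.001, 0.001]
ft_force: [0.2, 0.5, 0.2]
width: 0.0868
```

```bash
python3 plan.py .436 -.1092 .036 156.2 1
```

```text
t 24.6 pos [ 0.4371 -0.114   0.0718] yaw 156.1 j7 1.37 w 0.0868 F [0.2 0.5 0.2]
delta world [-0.0011  0.0048 -0.0358] rot [ 0.1  0.1 -0.1] perrow mm 36.1
[0.1, 0.1, -0.1] [0.003, 0.0039, 0.0358]
```

Emit:
{"method": "send_rows", "body": {
  "steps": [
    [0,0,0,0.003,0.004,0,-1],
    [0,0,0,0,0,0.008,-1],
    [0,0,0,0,0,0.011,-1],
    [0,0,0,0,0,0.01,-1],
    [0,0,0,0,0,0.006,-1],
    [0,0,0,0,0,0,-1],
    [0,0,0,0,0,0,-1],
    [0,0,0,0,0,0,-1],
    [0,0,0,0,0,0,-1],
    [0,0,0,0,0,0,-1]
  ]
}}

```text
time: 25.6
ee_pos: [0.4374, -0.1088, 0.0354]
eef_rot: [0.207, 0.978, 0.001, 0.003]
ft_force: [-0.3, 0.6, -0.5]
width: 0.0871
```

```bash
python3 plan.py .436 -.1092 .036 156.2 1
```

```text
t 25.6 pos [ 0.4374 -0.1088  0.0354] yaw 156.2 j7 1.39 w 0.0871 F [-0.3  0.6 -0.5]
delta world [-0.0014 -0.0004  0.0006] rot [ 0.2  0.3 -0. ] perrow mm 1.5
[0.2, 0.3, -0.0] [0.0011, -0.0009, -0.0006]
```

Emit:
{"method": "send_rows", "body": {
  "steps": [
    [0.2,0.3,0,0.0011,-0.0009,-0.0006,1],
    [0,0,0,0,0,0,1],
    [0,0,0,0,0,0,1],
    [0,0,0,0,0,0,1],
    [0,0,0,0,0,0,1],
    [0,0,0,0,0,0,1],
    [0,0,0,0,0,0,1],
    [0,0,0,0,0,0,1],
    [0,0,0,0,0,0,1],
    [0,0,0,0,0,0,1]
  ]
}}

```text
time: 26.6
ee_pos: [0.4363, -0.1092, 0.0366]
eef_rot: [0.207, 0.978, -0.0, -0.0]
ft_force: [-0.7, -0.6, 0.0]
width: 0.0156
```

```bash
python3 plan.py .436 -.1092 .036 156.2 1
```

```text
t 26.6 pos [ 0.4363 -0.1092  0.0366] yaw 156.2 j7 1.39 w 0.0156 F [-0.7 -0.6  0. ]
delta world [-0.0003  0.     -0.0006] rot [-0. -0. -0.] perrow mm 0.6
[-0.0, -0.0, -0.0] [0.0003, -0.0001, 0.0006]
```

Emit:
{"method": "send_rows", "body": {
  "steps": [
    [0,0,0,0,0,0,1],
    [0,0,0,0,0,0,1],
    [0,0,0,0,0,0,1],
    [0,0,0,0,0,-0.01,1],
    [0,0,0,0,0,-0.02,1],
    [0,0,0,0,0,-0.025,1],
    [0,0,0,0,0,-0.025,1],
    [0,0,0,0,0,-0.025,1],
    [0,0,0,0,0,-0.02,1],
    [0,0,0,0,0,-0.01,1]
  ]
}}

```text
time: 27.6
ee_pos: [0.4338, -0.1098, 0.1782]
eef_rot: [0.207, 0.978, -0.001, -0.002]
ft_force: [1.9, -1.1, -0.7]
width: 0.0098
```

```bash
python3 plan.py .3656 -.2745 .15 156.2 8
```

```text
t 27.6 pos [ 0.4338 -0.1098  0.1782] yaw 156.1 j7 1.29 w 0.0098 F [ 1.9 -1.1 -0.7]
delta world [-0.0682 -0.1647 -0.0282] rot [-0.2 -0.2 -0.1] perrow mm 22.6
[-0.0, -0.0, -0.0] [-0.0006, -0.0223, 0.0036]
[-0.0, -0.0, -0.0] [-0.0006, -0.0223, 0.0036]
[-0.0, -0.0, -0.0] [-0.0006, -0.0223, 0.0036]
[-0.0, -0.0, -0.0] [-0.0006, -0.0223, 0.0036]
[-0.0, -0.0, -0.0] [-0.0005, -0.0223, 0.0036]
[-0.0, -0.0, -0.0] [-0.0005, -0.0223, 0.0036]
[-0.0, -0.0, -0.0] [-0.0005, -0.0223, 0.0035]
[-0.0, -0.0, -0.0] [-0.0005, -0.0223, 0.0035]
```

Emit:
{"method": "send_rows", "body": {
  "steps": [
    [0,0,0,-0.0006,-0.02,0,1],
    [0,0,0,-0.0006,-0.023,0.002,1],
    [0,0,0,-0.0006,-0.023,0.004,1],
    [0,0,0,-0.0006,-0.023,0.005,1],
    [0,0,0,-0.0006,-0.023,0.005,1],
    [0,0,0,-0.0006,-0.023,0.005,1],
    [0,0,0,-0.0006,-0.02,0.005,1],
    [0,0,0,0,-0.014,0.003,1],
    [0,0,0,0,-0.005,0,1],
    [0,0,0,0,0,0,1]
  ]
}}

```text
time: 28.6
ee_pos: [0.3629, -0.2756, 0.15]
eef_rot: [0.207, 0.978, -0.0, -0.002]
ft_force: [0.3, 1.2, -0.8]
width: 0.0096
```

```bash
python3 plan.py .3656 -.2745 .115 156.2 1
```

```text
t 28.6 pos [ 0.3629 -0.2756  0.15  ] yaw 156.1 j7 1.72 w 0.0096 F [ 0.3  1.2 -0.8]
delta world [ 0.0027  0.0011 -0.035 ] rot [-0.1 -0.2 -0.1] perrow mm 35.2
[-0.1, -0.2, -0.1] [-0.0022, 0.0022, 0.035]
```

Emit:
{"method": "send_rows", "body": {
  "steps": [
    [0,-0.2,0,-0.002,0.002,0,1],
    [0,0,0,0,0,0.006,1],
    [0,0,0,0,0,0.01,1],
    [0,0,0,0,0,0.01,1],
    [0,0,0,0,0,0.008,1],
    [0,0,0,0,0,0.005,1],
    [0,0,0,0,0,0,1],
    [0,0,0,0,0,0,1],
    [0,0,0,0,0,0,1],
    [0,0,0,0,0,0,1]
  ]
}}

```text
time: 29.6
ee_pos: [0.367, -0.2716, 0.1072]
eef_rot: [0.205, 0.979, -0.001, -0.001]
ft_force: [0.2, -0.6, -2.9]
width: 0.0099
```

```bash
python3 plan.py .3656 -.2745 .092 156.2 1
```

```text
t 29.6 pos [ 0.367  -0.2716  0.1072] yaw 156.3 j7 1.75 w 0.0099 F [ 0.2 -0.6 -2.9]
delta world [-0.0014 -0.0029 -0.0152] rot [-0.1 -0.1  0.1] perrow mm 15.6
[-0.1, -0.1, 0.1] [0.0001, -0.0032, 0.0152]
```

Emit:
{"method": "send_rows", "body": {
  "steps": [
    [0,0,0,0,-0.0032,0,1],
    [0,0,0,0,0,0,1],
    [0,0,0,0,0,0,1],
    [0,0,0,0,0,0.003,1],
    [0,0,0,0,0,0.004,1],
    [0,0,0,0,0,0.004,1],
    [0,0,0,0,0,0.003,1],
    [0,0,0,0,0,0,1],
    [0,0,0,0,0,0,1],
    [0,0,0,0,0,0,1]
  ]
}}

```text
time: 30.6
ee_pos: [0.366, -0.2751, 0.0926]
eef_rot: [0.205, 0.979, -0.001, -0.0]
ft_force: [0.2, -1.2, -1.2]
width: 0.0096
```

```bash
python3 plan.py .3656 -.2745 .092 156.2 1
```

```text
t 30.6 pos [ 0.366  -0.2751  0.0926] yaw 156.3 j7 1.78 w 0.0096 F [ 0.2 -1.2 -1.2]
delta world [-0.0004  0.0006 -0.0006] rot [-0.1 -0.   0.1] perrow mm 0.9
[-0.1, -0.0, 0.1] [0.0006, 0.0003, 0.0006]
```

Grasped at 0.0366, so it is seated at 0.0926, with no resistance. I'm releasing it.

Emit:
{"method": "send_rows", "body": {
  "steps": [
    [0,0,0,0,0,0,0],
    [0,0,0,0,0,0,0],
    [0,0,0,0,0,0,0],
    [0,0,0,0,0,0,0],
    [0,0,0,0,0,-0.005,0],
    [0,0,0,0,0,-0.015,0],
    [0,0,0,0,0,-0.02,0],
    [0,0,0,0,0,-0.02,0],
    [0,0,0,0,0,-0.025,0],
    [0,0,0,0,0,-0.025,0]
  ]
}}

```text
time: 31.6
ee_pos: [0.3643, -0.2746, 0.2057]
eef_rot: [0.206, 0.979, -0.001, -0.003]
ft_force: [-0.3, -1.0, -0.1]
width: 0.0435
```

```bash
python3 look.py w10;  python3 meas.py w10 323 160 .06 .10 .068 20;python3 plan.py .4515 .0915 .17 166.7 9
```

```text
7709 rect [ 365.6 -275.7] [92.4 92.4] 66.3 ell [ 365.7 -275.6] [92.2 92.3] medz 0.0693 PCA ang 65.9
t 31.6 pos [ 0.3658 -0.2756  0.2096] yaw 156.2 j7 1.68 w 0.0434 F [ 1.8 -1.5  4.5]
delta world [ 0.0857  0.3671 -0.0396] rot [ -0.1   0.  -10.5] perrow mm 42.1
[-0.0, 0.0, -1.2] [0.0077, 0.0412, 0.0043]
[-0.0, 0.0, -1.2] [0.0069, 0.0413, 0.0043]
[-0.0, 0.0, -1.2] [0.006, 0.0415, 0.0043]
[-0.0, 0.0, -1.2] [0.0052, 0.0416, 0.0043]
[-0.0, 0.0, -1.2] [0.0044, 0.0417, 0.0044]
[-0.0, 0.0, -1.2] [0.0035, 0.0417, 0.0044]
[-0.0, 0.0, -1.2] [0.0027, 0.0418, 0.0044]
[-0.0, 0.0, -1.2] [0.0018, 0.0418, 0.0044]
[-0.0, 0.0, -1.2] [0.001, 0.0419, 0.0044]
```

View pics/w10.png

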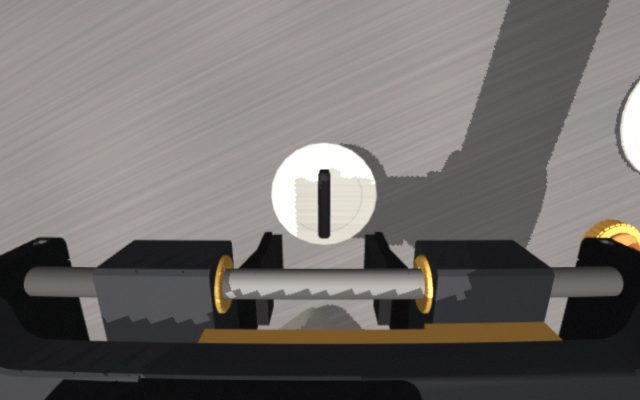

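The small round lid is on at (324,193), its top at z = 0.069. Last is the large round lid.

Emit:
{"method": "send_rows", "body": {
  "steps": [
    [0,0,-1.2,0.008,0.041,0,-1],
    [0,0,-1.2,0.007,0.041,0,-1],
    [0,0,-1.2,0.006,0.0415,0.004,-1],
    [0,0,-1.2,0.005,0.0415,0.005,-1],
    [0,0,-1.2,0.004,0.0415,0.006,-1],
    [0,0,-1.2,0.0035,0.0415,0.006,-1],
    [0,0,-1.2,0.0025,0.0415,0.006,-1],
    [0,0,-1.2,0.002,0.035,0.005,-1],
    [0,0,-1,0.001,0.018,0.003,-1],
    [0,0,0,0,0,0,-1]
  ]
}}

```text
time: 32.65
ee_pos: [0.447, 0.071, 0.1788]
eef_rot: [0.114, 0.993, -0.001, 0.006]
ft_force: [0.0, -0.4, 0.6]
width: 0.0871
```

```bash
python3 look.py w11;  python3 plan.py .4515 .0915 .036 166.7 1
```

```text
t 32.7 pos [0.447  0.0696 0.1789] yaw 166.8 j7 1.07 w 0.0872 F [0.4 0.4 0.4]
delta world [ 0.0045  0.0219 -0.1429] rot [-0.1  0.7  0.1] perrow mm 144.7
[-0.1, 0.7, 0.1] [0.0025, 0.0224, 0.1429]
```

View pics/w11.png

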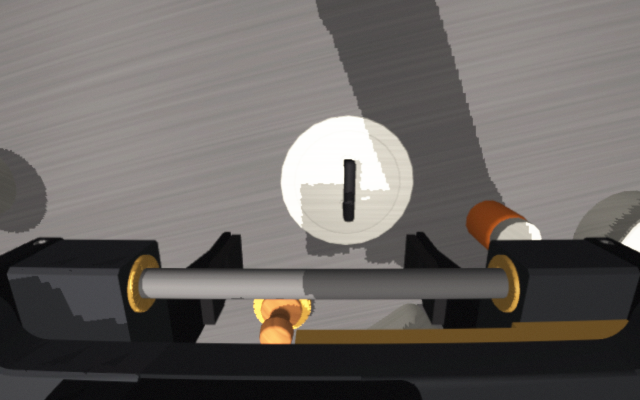

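The large round lid is at (347,180), its handle at (349,190).

```bash
python3 meas.py w11 330 180 .006 .06 .012; python3 meas.py w11 349 190 .035 .06 .045
```

```text
13274 rect [451.7  92.2] [126.7 127. ] 39.0 ell [451.7  92.2] [126.1 127. ] medz 0.0136 PCA ang 153.9
721 rect [450.4  92.5] [10.3 55.8] 76.7 ell [450.4  92.4] [10.3 73.5] medz 0.045 PCA ang 166.8
```

Emit:
{"method": "send_rows", "body": {
  "steps": [
    [0,0.6,0,0.0015,0.012,0,-1],
    [0,0,0,0.001,0.009,0.01,-1],
    [0,0,0,0,0,0.018,-1],
    [0,0,0,0,0,0.02,-1],
    [0,0,0,0,0,0.02,-1],
    [0,0,0,0,0,0.018,-1],
    [0,0,0,0,0,0.013,-1],
    [0,0,0,0,0,0.006,-1],
    [0,0,0,0,0,0,-1],
    [0,0,0,0,0,0,-1]
  ]
}}

```text
time: 33.7
ee_pos: [0.4507, 0.0864, 0.0685]
eef_rot: [0.122, 0.993, -0.001, 0.002]
ft_force: [0.2, -0.4, 0.2]
width: 0.0872
```

```bash
python3 plan.py .4515 .0915 .036 166.7 1
```

```text
t 33.7 pos [0.4507 0.0864 0.0685] yaw 166.0 j7 1.06 w 0.0872 F [ 0.2 -0.4  0.2]
delta world [ 0.0008  0.0051 -0.0325] rot [-0.1  0.2 -0.7] perrow mm 32.9
[-0.1, 0.2, -0.7] [0.0006, 0.0052, 0.0325]
```

Target is (0.451, 0.0923).

Emit:
{"method": "send_rows", "body": {
  "steps": [
    [0,0.2,-0.7,0.001,0.006,0,-1],
    [0,0,0,0,0,0.007,-1],
    [0,0,0,0,0,0.01,-1],
    [0,0,0,0,0,0.009,-1],
    [0,0,0,0,0,0.005,-1],
    [0,0,0,0,0,0,-1],
    [0,0,0,0,0,0,-1],
    [0,0,0,0,0,0,-1],
    [0,0,0,0,0,0,-1],
    [0,0,0,0,0,0,-1]
  ]
}}

```text
time: 34.7
ee_pos: [0.4526, 0.0934, 0.0364]
eef_rot: [0.115, 0.993, 0.0, 0.001]
ft_force: [0.5, -0.5, 0.2]
width: 0.0871
```

```bash
python3 plan.py .451 .0923 .036 166.7 1
```

```text
t 34.7 pos [0.4526 0.0934 0.0364] yaw 166.7 j7 1.07 w 0.0871 F [ 0.5 -0.5  0.2]
delta world [-0.0016 -0.0011 -0.0004] rot [0.  0.1 0. ] perrow mm 1.9
[0.0, 0.1, 0.0] [0.0013, -0.0014, 0.0004]
```

Emit:
{"method": "send_rows", "body": {
  "steps": [
    [0,0,0,0.0013,-0.0013,0,1],
    [0,0,0,0,0,0,1],
    [0,0,0,0,0,0,1],
    [0,0,0,0,0,0,1],
    [0,0,0,0,0,0,1],
    [0,0,0,0,0,0,1],
    [0,0,0,0,0,0,1],
    [0,0,0,0,0,0,1],
    [0,0,0,0,0,0,1],
    [0,0,0,0,0,0,1]
  ]
}}

```text
time: 35.7
ee_pos: [0.4512, 0.0924, 0.0369]
eef_rot: [0.115, 0.993, 0.0, 0.002]
ft_force: [0.1, 0.4, 0.4]
width: 0.0147
```

```bash
python3 plan.py .451 .0923 .036 166.7 1
```

```text
t 35.7 pos [0.4512 0.0924 0.0369] yaw 166.7 j7 1.07 w 0.0147 F [0.1 0.4 0.4]
delta world [-0.0002 -0.0001 -0.0009] rot [0.1 0.2 0. ] perrow mm 0.9
[0.1, 0.2, 0.0] [0.0002, -0.0002, 0.0009]
```

Emit:
{"method": "send_rows", "body": {
  "steps": [
    [0,0,0,0,0,0,1],
    [0,0,0,0,0,0,1],
    [0,0,0,0,0,0,1],
    [0,0,0,0,0,-0.01,1],
    [0,0,0,0,0,-0.02,1],
    [0,0,0,0,0,-0.028,1],
    [0,0,0,0,0,-0.03,1],
    [0,0,0,0,0,-0.03,1],
    [0,0,0,0,0,-0.03,1],
    [0,0,0,0,0,-0.02,1]
  ]
}}

```text
time: 36.7
ee_pos: [0.4475, 0.0909, 0.2115]
eef_rot: [0.116, 0.993, -0.002, -0.002]
ft_force: [-0.1, 0.9, -1.6]
width: 0.0095
```

```bash
python3 plan.py .678 .21 .23 166.7 8
```

```text
t 36.7 pos [0.4475 0.0909 0.2115] yaw 166.7 j7 1.03 w 0.0095 F [-0.1  0.9 -1.6]
delta world [0.2305 0.1191 0.0185] rot [-0.2 -0.2 -0. ] perrow mm 32.5
[-0.0, -0.0, -0.0] [-0.0246, 0.0211, -0.0025]
[-0.0, -0.0, -0.0] [-0.0246, 0.0211, -0.0024]
[-0.0, -0.0, -0.0] [-0.0246, 0.0211, -0.0024]
[-0.0, -0.0, -0.0] [-0.0246, 0.0211, -0.0024]
[-0.0, -0.0, -0.0] [-0.0246, 0.0211, -0.0024]
[-0.0, -0.0, -0.0] [-0.0246, 0.0211, -0.0024]
[-0.0, -0.0, -0.0] [-0.0246, 0.0211, -0.0024]
[-0.0, -0.0, -0.0] [-0.0246, 0.0211, -0.0023]
```

Emit:
{"method": "send_rows", "body": {
  "steps": [
    [0,0,0,-0.019,0.02,-0.003,1],
    [0,0,0,-0.022,0.023,-0.003,1],
    [0,0,0,-0.022,0.023,-0.003,1],
    [0,0,0,-0.022,0.023,-0.003,1],
    [0,0,0,-0.022,0.023,-0.003,1],
    [0,0,0,-0.018,0.02,-0.002,1],
    [0,0,0,-0.01,0.012,0,1],
    [0,0,0,0,0,0,1],
    [0,0,0,0,0,0,1],
    [0,0,0,0,0,0,1]
  ]
}}

```text
time: 37.7
ee_pos: [0.6167, 0.202, 0.2384]
eef_rot: [0.117, 0.993, -0.0, 0.001]
ft_force: [-0.4, 0.2, -1.6]
width: 0.0098
```

```bash
python3 look.py w12;  python3 plan.py .582 .3695 .16 166.7 9
```

```text
t 37.8 pos [0.6167 0.2019 0.2386] yaw 166.6 j7 0.99 w 0.0097 F [-0.4  0.2 -2.1]
delta world [-0.0347  0.1676 -0.0786] rot [ 0.   0.1 -0.1] perrow mm 20.9
[0.0, 0.0, -0.0] [0.0081, 0.0172, 0.0087]
[0.0, 0.0, -0.0] [0.0081, 0.0172, 0.0087]
[0.0, 0.0, -0.0] [0.0081, 0.0172, 0.0087]
[0.0, 0.0, -0.0] [0.0081, 0.0172, 0.0087]
[0.0, 0.0, -0.0] [0.0081, 0.0172, 0.0087]
[0.0, 0.0, -0.0] [0.0081, 0.0172, 0.0087]
[0.0, 0.0, -0.0] [0.0081, 0.0172, 0.0087]
[0.0, 0.0, -0.0] [0.0081, 0.0172, 0.0087]
[0.0, 0.0, -0.0] [0.008, 0.0172, 0.0087]
```

View pics/w12.png

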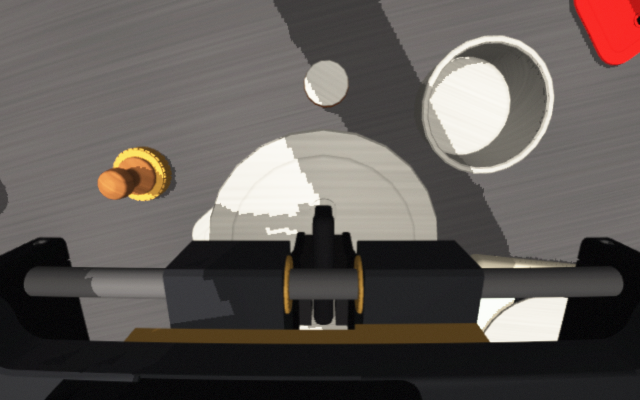

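The large round container is fully in view, centred near (488,103). The jar at (327,83) and the stamp at (140,173) still stand.

```bash
python3 meas.py w12 488 103 .055 .075 .065 70
```

```text
3845 rect [580.5 368.1] [126.5 125.2] 50.8 ell [580.6 368.1] [124.9 125.8] medz 0.0647 PCA ang 66.9
```

Emit:
{"method": "send_rows", "body": {
  "steps": [
    [0,0,0,0.007,0.015,0.004,1],
    [0,0,0,0.008,0.018,0.007,1],
    [0,0,0,0.009,0.019,0.009,1],
    [0,0,0,0.009,0.019,0.01,1],
    [0,0,0,0.009,0.019,0.01,1],
    [0,0,0,0.009,0.019,0.01,1],
    [0,0,0,0.008,0.017,0.01,1],
    [0,0,0,0.006,0.012,0.007,1],
    [0,0,0,0.003,0.006,0.004,1],
    [0,0,0,0,0,0,1]
  ]
}}

```text
time: 38.75
ee_pos: [0.5771, 0.3694, 0.1655]
eef_rot: [0.117, 0.993, 0.001, 0.001]
ft_force: [-0.2, 0.2, -1.5]
width: 0.0098
```

```bash
python3 plan.py .582 .3695 .115 166.7 1
```

```text
t 38.8 pos [0.5771 0.3694 0.1655] yaw 166.6 j7 0.73 w 0.0098 F [-0.2  0.2 -1.5]
delta world [ 0.0049  0.0001 -0.0505] rot [ 0.2  0.1 -0.1] perrow mm 50.7
[0.2, 0.1, -0.1] [-0.0047, 0.0011, 0.0505]
```

Emit:
{"method": "send_rows", "body": {
  "steps": [
    [0,0,0,-0.0038,0,0,1],
    [0,0,0,0,0,0.006,1],
    [0,0,0,0,0,0.012,1],
    [0,0,0,0,0,0.014,1],
    [0,0,0,0,0,0.013,1],
    [0,0,0,0,0,0.008,1],
    [0,0,0,0,0,0.004,1],
    [0,0,0,0,0,0,1],
    [0,0,0,0,0,0,1],
    [0,0,0,0,0,0,1]
  ]
}}

```text
time: 39.75
ee_pos: [0.5836, 0.3639, 0.1038]
eef_rot: [0.12, 0.993, 0.001, 0.001]
ft_force: [-0.5, -0.7, -1.3]
width: 0.0095
```

```bash
python3 plan.py .5807 .3683 .092 166.7 1
```

```text
t 39.8 pos [0.5836 0.3639 0.1038] yaw 166.2 j7 0.74 w 0.0095 F [-0.5 -0.7 -1.3]
delta world [-0.0029  0.0044 -0.0118] rot [ 0.1  0.2 -0.5] perrow mm 13.0
[0.1, 0.2, -0.5] [0.004, 0.0036, 0.0118]
```

Emit:
{"method": "send_rows", "body": {
  "steps": [
    [0,0,0,0.004,0.0036,-0.001,1],
    [0,0,0,0,0,0,1],
    [0,0,0,0,0,0,1],
    [0,0,0,0,0,0,1],
    [0,0,0,0,0,0.002,1],
    [0,0,0,0,0,0,1],
    [0,0,0,0,0,0,1],
    [0,0,0,0,0,0,1],
    [0,0,0,0,0,0,1],
    [0,0,0,0,0,0,1]
  ]
}}

```text
time: 40.75
ee_pos: [0.581, 0.3694, 0.1044]
eef_rot: [0.12, 0.993, 0.001, 0.002]
ft_force: [0.3, -0.6, -1.1]
width: 0.0094
```

```bash
python3 plan.py .5807 .3683 .0925 166.7 1
```

```text
t 40.8 pos [0.581  0.3694 0.1044] yaw 166.2 j7 0.73 w 0.0094 F [ 0.3 -0.6 -1.1]
delta world [-0.0003 -0.0011 -0.0119] rot [ 0.2  0.3 -0.5] perrow mm 12.0
[0.2, 0.3, -0.5] [0.0001, -0.0011, 0.0119]
```

Emit:
{"method": "send_rows", "body": {
  "steps": [
    [0.2,0.2,0,0,-0.001,0,1],
    [0,0,0,0,0,0.003,1],
    [0,0,0,0,0,0.004,1],
    [0,0,0,0,0,0.003,1],
    [0,0,0,0,0,0.001,1],
    [0,0,0,0,0,0,1],
    [0,0,0,0,0,0,1],
    [0,0,0,0,0,0,1],
    [0,0,0,0,0,0,1],
    [0,0,0,0,0,0,1]
  ]
}}

```text
time: 41.75
ee_pos: [0.5808, 0.3684, 0.093]
eef_rot: [0.12, 0.993, -0.0, 0.0]
ft_force: [-0.4, -0.7, -0.1]
width: 0.0095
```

```bash
python3 plan.py .5807 .3683 .0925 166.7 1
```

```text
t 41.8 pos [0.5808 0.3684 0.093 ] yaw 166.2 j7 0.73 w 0.0095 F [-0.4 -0.7 -0.1]
delta world [-0.0001 -0.0001 -0.0005] rot [-0.   0.  -0.5] perrow mm 0.5
[-0.0, 0.0, -0.5] [0.0001, -0.0001, 0.0005]
```

Emit:
{"method": "send_rows", "body": {
  "steps": [
    [0,0,0,0,0,0,0],
    [0,0,0,0,0,0,0],
    [0,0,0,0,0,0,0],
    [0,0,0,0,0,0,0],
    [0,0,0,0,0,-0.005,0],
    [0,0,0,0,0,-0.015,0],
    [0,0,0,0,0,-0.02,0],
    [0,0,0,0,0,-0.02,0],
    [0,0,0,0,0,-0.025,0],
    [0,0,0,0,0,-0.025,0]
  ]
}}

```text
time: 42.75
ee_pos: [0.5798, 0.3678, 0.2086]
eef_rot: [0.12, 0.993, -0.001, -0.001]
ft_force: [1.3, 0.1, -0.0]
width: 0.0435
```

```bash
python3 look.py w13; python3 meas.py w13 300 160 .06 .10 .068 20;python3 plan.py .30 .50 .25 166.7 8
```

```text
14635 rect [580.4 367.2] [126.2 127.3] 34.6 ell [580.3 367.5] [125.2 126.6] medz 0.0696 PCA ang 106.1
t 42.8 pos [0.5813 0.3687 0.2141] yaw 166.2 j7 0.73 w 0.0435 F [ 0.8 -0.3  4. ]
delta world [-0.2813  0.1313  0.0359] rot [ 0.2  0.2 -0.5] perrow mm 39.1
[0.0, 0.0, -0.1] [0.038, 0.0076, -0.0046]
[0.0, 0.0, -0.1] [0.038, 0.0076, -0.0046]
[0.0, 0.0, -0.1] [0.038, 0.0077, -0.0046]
[0.0, 0.0, -0.1] [0.038, 0.0077, -0.0046]
[0.0, 0.0, -0.1] [0.038, 0.0077, -0.0045]
[0.0, 0.0, -0.1] [0.038, 0.0078, -0.0045]
[0.0, 0.0, -0.1] [0.038, 0.0078, -0.0045]
[0.0, 0.0, -0.1] [0.038, 0.0078, -0.0045]
```

Emit:
{"method": "send_rows", "body": {
  "steps": [
    [0,0,0,0.03,0.02,-0.01,0],
    [0,0,0,0.035,0.01,-0.01,0],
    [0,0,0,0.035,0.01,-0.01,0],
    [0,0,0,0.035,0.01,0,0],
    [0,0,0,0.035,0.01,0,0],
    [0,0,0,0.035,0.01,0,0],
    [0,0,0,0.03,0.01,0,0],
    [0,0,0,0.02,0,0,0],
    [0,0,0,0,0,0,0],
    [0,0,0,0,0,0,0]
  ]
}}

```text
time: 43.8
ee_pos: [0.3466, 0.5127, 0.2598]
eef_rot: [0.121, 0.993, 0.008, 0.007]
ft_force: [0.4, -1.2, -0.5]
width: 0.0438
```

```bash
python3 - <<'E'
from h import *
p,d=camera("top");cv2.imwrite("pics/top1.png",p);s,_=camera("scene");cv2.imwrite("pics/scene1.png",s)
c=camera_params("top");P=cloud(d,c);zz=np.nan_to_num(P[...,2])
print(read_state()["ee_pos"])
for n,x,y,r in [("lr",.580,.367,.058),("sq",.654,.115,.046),("ob",.566,-.366,.042),("sr",.365,-.276,.042)]:
    H=np.hypot(P[...,0]-x,P[...,1]-y); m=(H<r)&(zz>.06)&(zz<.078)
    V=P[m]; A=np.c_[V[:,:2]-V[:,:2].mean(0),np.ones(len(V))]; q=np.linalg.lstsq(A,V[:,2],rcond=None)[0]
    m2=(H<.085)&(zz>.055)&(zz<.12)
    k,l,st,_=cv2.connectedComponentsWithStats(m2.astype(np.uint8)); mm=l==1+st[1:,4].argmax()
    cs,_=cv2.findContours(mm.astype(np.uint8),0,cv2.CHAIN_APPROX_NONE); W=ray(max(cs,key=len)[:,0],.067,c)[:,:2].astype(np.float32)*1000; rr=cv2.minAreaRect(W)
    print(n,m.sum(),"z",q[2].round(4),"tilt deg",np.degrees(q[:2]).round(2),"rect",np.round(rr[0],1),np.round(rr[1],1),round(rr[2],1))
for n,x,y in [("jar",.521,.222),("stamp",.563,-.003)]:
    m=(np.hypot(P[...,0]-x,P[...,1]-y)<.05)&(zz>.02); print(n,P[m].mean(0).round(3))
E
```

```text
[0.34720355 0.512468   0.25944993]
lr 1071 z 0.0687 tilt deg [ 0.06 -0.16] rect [581.4 365.9] [127.5 126.2] 1.6
sq 650 z 0.0688 tilt deg [-0.04 -0.24] rect [655.1 114.8] [105.4 104.1] 26.2
ob 493 z 0.0698 tilt deg [0.36 0.03] rect [ 565.9 -366.1] [139.3  92.4] 15.4
sr 532 z 0.0691 tilt deg [-0.15  0.16] rect [ 363.2 -276.5] [92.5 92. ] 44.8
jar [0.521 0.221 0.057]
stamp [ 0.562 -0.004  0.049]
```

View pics/top1.png

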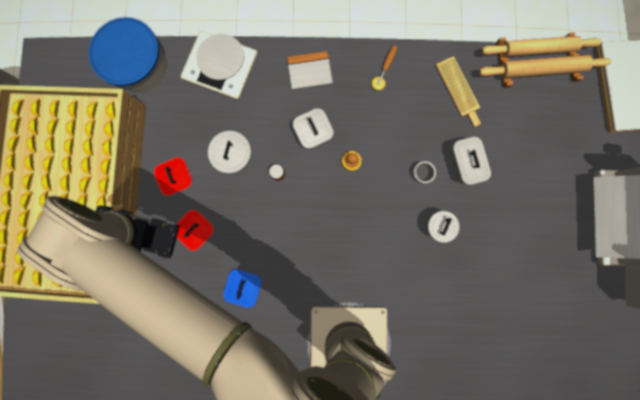

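View pics/scene1.png

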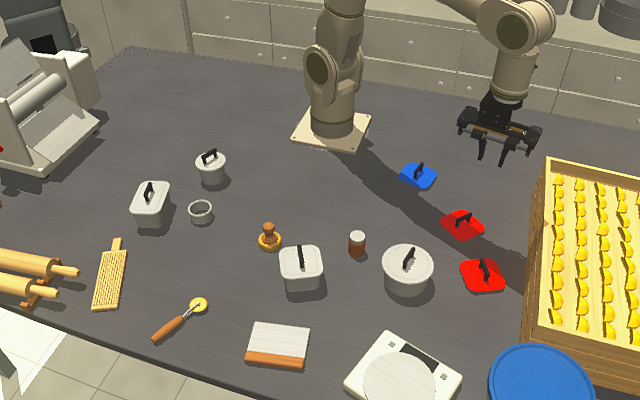

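All four lids are on: at (229,151), (313,128), (471,160) and (443,227) in the top picture. The jar and stamp have not moved, and the arm is clear.

```bash
python3 -c "
from bench import *
print(close_job())"
```

```text
the job is handed in; nothing more can be done
None
```

All four containers are covered with their own steel lids: square, oblong, small round and large round. I handed the job in at about 44 s of the 99 s allowed; `close_job()` reports no verdict.

**Fit:** The last top-camera check put every lid top at z = 0.069–0.070, against 0.068–0.0695 when seated. Fitted tilts were 0.4° or less, within the depth noise. After the last release, the arm was drawn back clear of everything.

**Containers, jar and stamp:** The containers are where they stood, to within about 2 mm. The jar and stamp are unmoved to 1–2 mm in the depth data. No wrist force above 5 N showed in any reading I took.

**Disagreements:** The three cameras differed by a few millimetres, mainly because of calibration. I used the close wrist views for gripping and placing, and no lid met resistance going down. No check failed.

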